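# Load the autosampler from the vial case

## Task

Load the autosampler for its next run: swing the lid of the vial case back until it stays open by itself, move every vial from the case into the sample tray, upright, one to a well and fully down, then slide the loaded tray into the autosampler's bay until it is fully home against the rear stop. Shut the emptied case as well, and leave the bottle, the tape and the column where they are.

Things in the scene. Friction and masses are not known exactly. Their poses are not given: they have to be found in the camera images.
- lid (a joint): hinge of the vial case's lid, rad: 0 shut, 1.8 fully open against its stop (leaning 13 degrees back past upright). A free hinge on the case's rear edge: let go below about 1.4 the lid falls shut, above that it falls open and stays. The lid weighs 160 g; no catch holds it shut.
- case: dark grey hard case, 124 (x) x 150 (y) mm, fixed; base 34 mm high, 58 mm with the lid (a 24 mm deep shell). Origin: centre of its underside; x points from the carrying handle to the hinge, z up. Hinge line along y at x = 62, z = 34 mm. Foam inside, top at z = 30 mm, with six holes 18 mm wide, 14 mm deep at x = -40, -8, 24 and y = -24, 24 mm.
- lid_bar (a point): middle of the steel round bar (10 mm thick, 70 mm clear length along the case's y) of the carrying handle on the lid's front edge, 31 mm clear of the lid's front face. It swings with the lid: at joint angle t it lies at case x = 62 - 160 cos t + 10 sin t mm, z = 34 + 160 sin t + 10 cos t mm. It may turn between the fingers.
- tray: loose light-grey sample tray, 0.3 to 0.5 kg, that may be drawn and pushed along the worktop: a well block 110 (x) x 100 (y) x 23 (z) mm with a flat tongue and an upright grip in front. Origin: centre of the block's underside; z up, x points away from the grip, to the end that enters the bay first.
- tray_centre (a point): middle of the tray's well block, 11.5 mm above its underside, axes as the tray's. Six round wells 18 mm wide and 15 mm deep in the block's top at x = -32, 0, 32 mm and y = -24, 24 mm from here; a vial that is fully down has its centre 13.5 mm above this point and stands 19 mm out of its well.
- tray_grip (a point): centre of the tray's upright grip, a dark fin 34 mm long (tray x), 12 mm thick (tray y), its top 42 mm and this point 26 mm above the tray's underside; 98 mm in front of the tray's centre
- bay_mouth (a point): cream autosampler, 156 mm wide, 242 mm deep, fixed. This point: middle of the mouth of its low loading bay, on the worktop; x points into the bay, y left, z up. The bay is a channel 103 mm wide whose floor is the worktop, between cheeks from x = 12 mm on; steel guides from x = -10 mm widen the entry to about 130 mm; a see-through cover lies 60 to 64 mm above the worktop.
- bay_stop (a point): middle of the rear stop of the bay, on the worktop, 112 mm behind the mouth, axes as the mouth's. With the tray fully home its block touches this stop: its centre lies 55 mm before it, on the bay's middle line, and its grip is left in front of the mouth. The autosampler's taller part (150 mm high) begins here.
- white_bottle: bystander: white plastic bottle, 37 mm wide, 74 mm high; origin at the centre of its underside
- tape: bystander: roll of tape lying flat, 64 mm wide, 18 mm high; origin at the centre of its underside
- column: bystander: steel chromatography column lying on the worktop, 182 mm long, 18 mm wide; origin at the centre of its underside
- sample_1_centre (a point): capped sample vial, 16 mm wide, 34 mm high, 15 g; its centre, half-way up; z up. Stands in a hole of the case's foam, 20 mm of it above the foam; may be absent
- sample_2_centre (a point): capped sample vial, 16 mm wide, 34 mm high, 15 g; its centre, half-way up; z up. Stands in a hole of the case's foam, 20 mm of it above the foam; may be absent
- sample_3_centre (a point): capped sample vial, 16 mm wide, 34 mm high, 15 g; its centre, half-way up; z up. Stands in a hole of the case's foam, 20 mm of it above the foam; may be absent
- sample_4_centre (a point): capped sample vial, 16 mm wide, 34 mm high, 15 g; its centre, half-way up; z up. Stands in a hole of the case's foam, 20 mm of it above the foam; may be absent
- sample_5_centre (a point): capped sample vial, 16 mm wide, 34 mm high, 15 g; its centre, half-way up; z up. Stands in a hole of the case's foam, 20 mm of it above the foam; may be absent
- sample_6_centre (a point): capped sample vial, 16 mm wide, 34 mm high, 15 g; its centre, half-way up; z up. Stands in a hole of the case's foam, 20 mm of it above the foam; may be absent

How it is judged:
On the way, in this order (a step that is already met when the one before it is completed fails the run):
1. the case's lid stays open by itself, past its balance point (value of joint lid above 1.55 rad and contact force between the fingers and case below 0.3 N), for 0.4 s.
2. every vial stands fully down in a well of the tray (z of sample_1_centre in the frame of tray_centre between 0.009 and 0.0175 m and x of sample_1_centre in the frame of tray_centre between -0.04 and 0.04 m and y of sample_1_centre in the frame of tray_centre between -0.032 and 0.032 m and angle between each of sample_1_centre, sample_2_centre, sample_3_centre, sample_4_centre, sample_5_centre, sample_6_centre's own z axis and vertical below 0.2 rad and z of sample_2_centre in the frame of tray_centre between 0.009 and 0.0175 m and x of sample_2_centre in the frame of tray_centre between -0.04 and 0.04 m and y of sample_2_centre in the frame of tray_centre between -0.032 and 0.032 m and z of sample_3_centre in the frame of tray_centre between 0.009 and 0.0175 m and x of sample_3_centre in the frame of tray_centre between -0.04 and 0.04 m and y of sample_3_centre in the frame of tray_centre between -0.032 and 0.032 m and z of sample_4_centre in the frame of tray_centre between 0.009 and 0.0175 m and x of sample_4_centre in the frame of tray_centre between -0.04 and 0.04 m and y of sample_4_centre in the frame of tray_centre between -0.032 and 0.032 m and z of sample_5_centre in the frame of tray_centre between 0.009 and 0.0175 m and x of sample_5_centre in the frame of tray_centre between -0.04 and 0.04 m and y of sample_5_centre in the frame of tray_centre between -0.032 and 0.032 m and z of sample_6_centre in the frame of tray_centre between 0.009 and 0.0175 m and x of sample_6_centre in the frame of tray_centre between -0.04 and 0.04 m and y of sample_6_centre in the frame of tray_centre between -0.032 and 0.032 m), for 0.3 s.
3. the loaded tray is fully home in the bay (all of step 2 and x of tray_centre in the frame of bay_mouth above 0.0535 m and y of tray_centre in the frame of bay_mouth between -0.004 and 0.004 m and angle between the x axis of tray_centre and the x axis of bay_mouth, either way round below 0.04 rad and height (world z) of tray_centre below 0.016 m), for 0.2 s.
At the end, for the whole second after the job is handed in: Every vial stands in a well of the tray, fully down (within 4 mm) and upright (within 0.2 rad); the tray lies at rest in the bay within 3.5 mm of its rear stop, in line with it within 0.04 rad and 4 mm; the case's lid is shut (below 0.06 rad) (all of step 3 and value of joint lid below 0.06 rad and linear speed of tray below 0.02 m/s); the robot touches nothing.
It fails at once if the bottle, the tape or the column is moved more than 3 cm (distance of any of white_bottle, tape, column from where it was at the start of the episode above 0.03 m).
Of sample_1, sample_2, sample_3, sample_4, sample_5, sample_6 only 3 to 5 are there at a start; the rules pass over those that are not, and their reading is None.
At some moment in a run one of tray may be knocked a few centimetres aside while the robot is not near it.
It also fails if it takes over 210 s, if anything falls off the work surface, if the arm or the gripper's body presses on something with over 40 N, if the wrist force passes 120 N, or if a joint passes its speed limit or range.

## Robot

A 6-joint arm with a two-finger parallel gripper is mounted at the origin on a cart in front of the work surface, level with it; the furniture and walls round the work are solid. World frame = base frame: x ahead of the robot, y to its left, z up, the work surface at z = 0. Lengths are in m, angles in rad, forces in N, time in s.
With the tool pointing down it reaches from about 0.25 to 0.725 m from the base axis. Payload 4 kg.
Tool frame: the origin (TCP) lies on the centre line of the jaws, within the pads' length; the fingertips stand 11 mm ahead of it and the grasp point (between the pads) lies 8 mm behind it (bot.nose_length is the distance from the TCP to the fingertips, in m); z points along the fingers, y is the direction in which the jaws open and shut (so a half turn about z gives the same grasp; the last joint's range is limited). The gripper opens to 85 mm and grips with 20 to 120 N. Pads are 22 mm wide; open, the fingers measure 114 mm over their backs; the gripper's body (76 mm by 85 mm) begins 54 mm behind the grasp point. The pads swing forward as they close: fully open they stand 13 mm farther back than shut.
Start: joints at [1.128, 0.241, 0.005, 1.335, 0, 1.571], TCP at [0.214, 0.452, 0.242] pointing down, gripper open.
Joint ranges: [-2.72, 2.72], [-1.05, 1.87], [-1.09, 1.28], [-1.99, 2.15], [-1.42, 1.44], [-3.14, 3.14]. Speed limits (rad/s): [2.79, 2.79, 3.14, 3.14, 3.14, 3.14].

## Interface

Orientations are given as a unit quaternion [x, y, z, w].
In Python, from workcell import bot gives the robot as it stands.
- The arm moves only by the tool play_rows, never from a script. Its argument "plan" is one flat list of numbers, 6 for each row, row after row: the shift along the tool's x, y, z in mm, then the turn, a rotation vector about the tool's x, y, z in rad. A call has 1 to 20 rows; each row shifts and turns the commanded pose from where the row before left it, along the tool's axes as they then stand; what a row does not reach is not made up. A row lasts 1/8 s, in which the tool goes at most 62.5 mm and 10.7 degrees, less where a joint would pass 70% of its speed; a pose out of reach is approached as far as the arm can. A call with a gripper value outside its range is refused whole. "hand" is the opening in per cent of the stroke, from 0 (shut) to 100 (fully open), set as the call begins (left out, the last holds). The fingers move at their own pace and stop on an object; the grip force is fixed at half the most. Time passes only in rows, so rows that do not move let the fingers close. It gives the time, the measured TCP pose, the force and the opening at its end, in the units of the state.
- bot.get_obs(): the state, without advancing time (a new reading comes with each control period).
- bot.camera(name): name is "scene" or "top" or "wrist"; returns a dict with "frame" (420x560x3 uint8, blue, green, red), "range_z" (420x560 float32, m along the optical axis (not along the pixel's ray), 0 where there is no reading), "K" (3x3 intrinsics, pixels), "dist" ([k1, k2, p1, p2, k3] as OpenCV has them; the pictures are not rectified), "cam_to_world" (4x4, takes a point from camera to world coordinates). Camera axes: x right, y down, z forward; pixel columns grow to the right and rows downward; lengths in m; the calibration is good to about 2 mm. A picture is of the moment at which its call begins.
- bot.job_done(): hands the job in, once; it reports no verdict.
Trained networks look in the newest picture that a camera, given by its name, has taken for a name from the list of things; names that differ only in an ending like _2 or _b are one class to them, and where a whole thing is asked for, a point or a joint stands for the part that bears it (a point fixed in the world has none). Each returns a list of dicts, best first, with "p" (0 to 1); they miss things now and then, are a little off and sometimes report something else, mostly with a low value. They report only what shows in the picture. A call takes as long as a camera call.
- bot.outline_of(query, camera): "mask" (420x560 bool, what is visible of it) and "point" ([row, column] in pixels, amid what is visible of it).
The state is a dict: "clock": time; "joint_pos": joint angles; "joint_vel": joint speeds; "tau": joint torques, N m; "eef_pos": TCP position; "tool_rot": TCP orientation; "ft_force": force on the tool from outside, world axes, zero at the start; "ft_torque": the same for the moment, N m; "grip_width": finger opening in m.
Only numpy, scipy, OpenCV 4.12 (cv2) and the standard library are available. Lean on these libraries where they do the work, as an engineer would, in place of code of your own. Each camera call takes 0.05 s, during which the arm holds its last target.

## Working session

There is one attempt and no reset: what is moved stays moved. The work goes in short steps, Python scripts to look and compute and a tool call to move; the robot and the scene stay as the last step left them, time stands still between calls to the robot, and variables do not carry over. Pictures are saved under pics/ and viewed, and the job is handed in when it is done.

Besides the shell and the picture viewer there is one more tool, called after "Call:" by a JSON object that holds its "method" and its "body", one argument or row to a line. play_rows: Moves the arm, as the interface text tells. Its arguments: {"type":"object","properties":{"plan":{"type":"array","items":{"type":"number"}},"hand":{"type":"number"}},"required":["plan"]}

```bash
ls; mkdir -p pics; cat > h.py <<'E'
import numpy as np,cv2
from workcell import bot
from scipy.spatial.transform import Rotation as R
def snap(name,fn=None):
    c=bot.camera(name)
    if fn: cv2.imwrite('pics/'+fn,c['frame'])
    return c
def world(c,rc=None,mask=None):
    # world points of pixels in mask
    if mask is None:
        rr=np.array([rc[0]]);cc=np.array([rc[1]])
    else: rr,cc=np.nonzero(mask)
    rr=rr.astype(int);cc=cc.astype(int)
    z=c['range_z'][rr,cc]
    p=np.stack([cc,rr],1).astype(np.float64).reshape(-1,1,2)
    u=cv2.undistortPoints(p,np.array(c['K'],float),np.array(c['dist'],float)).reshape(-1,2)
    P=np.c_[u*z[:,None],z,np.ones(len(z))]
    W=(np.array(c['cam_to_world'])@P.T).T[:,:3]
    ok=z>0
    return W[ok]
def proj(c,X):
    T=np.linalg.inv(np.array(c['cam_to_world']))
    X=np.atleast_2d(X)
    q,_=cv2.projectPoints(X.astype(float),cv2.Rodrigues(T[:3,:3])[0],T[:3,3],np.array(c['K'],float),np.array(c['dist'],float))
    return q.reshape(-1,2)
E
python3 - <<'E'
from h import *
o=bot.get_obs()
print({k:np.round(v,3) for k,v in o.items()})
for n in ['scene','top','wrist']:
    c=snap(n,n+'0.png'); print(n,np.round(c['cam_to_world'],3).tolist())
    for q in ['case','tray','white_bottle','tape','column','lid_bar','tray_grip','sample_1_centre','lid']:
        for d in bot.outline_of(q,n)[:2]:
            W=world(c,mask=d['mask'])
            print(q,round(d['p'],2),np.round(d['point']),d['mask'].sum(),np.round(np.median(W,0),3),np.round(np.percentile(W,2,axis=0),3),np.round(np.percentile(W,98,axis=0),3))
E
```

```text
pics
{'clock': np.float64(0.0), 'joint_pos': array([ 1.128,  0.241,  0.004,  1.335, -0.   ,  1.571]), 'joint_vel': array([ 0.001,  0.001,  0.001,  0.   , -0.   ,  0.001]), 'tau': array([ 0.0000e+00, -3.7232e+01,  2.5241e+01,  1.7000e-02,  0.0000e+00,
        0.0000e+00]), 'eef_pos': array([0.214, 0.451, 0.241]), 'tool_rot': array([ 0.22 ,  0.976, -0.001, -0.   ]), 'ft_force': array([-0.503,  0.919,  0.52 ]), 'ft_torque': array([ 0.022,  0.006, -0.045]), 'grip_width': np.float64(0.085)}
scene [[0.734, -0.339, 0.588, -0.144], [-0.678, -0.392, 0.622, -0.734], [0.019, -0.855, -0.518, 0.656], [0.0, 0.0, 0.0, 1.0]]
case 0.65 [188. 204.] 2230 [0.47  0.226 0.055] [0.398 0.166 0.004] [0.571 0.328 0.061]
tray 0.93 [214. 271.] 1562 [0.534 0.011 0.023] [ 0.448 -0.023  0.002] [0.618 0.084 0.041]
white_bottle 0.87 [193. 305.] 338 [0.666 0.024 0.045] [0.657 0.014 0.006] [0.687 0.046 0.077]
tape 0.65 [188. 278.] 294 [0.658 0.123 0.018] [0.633 0.098 0.002] [0.691 0.158 0.022]
column 0.93 [325. 320.] 546 [ 0.357 -0.321  0.012] [ 0.352 -0.406  0.   ] [ 0.373 -0.232  0.018]
lid_bar 0.96 [182. 199.] 1556
[... 887 characters left out ...]
0.001] [0.69  0.158 0.021]
column 0.8 [287. 395.] 340 [ 0.361 -0.325  0.011] [ 0.352 -0.403 -0.002] [ 0.368 -0.229  0.018]
lid_bar 0.94 [237. 166.] 3337 [0.485 0.251 0.056] [0.397 0.174 0.024] [0.564 0.334 0.061]
tray_grip 0.79 [219. 260.] 2217 [0.547 0.025 0.021] [ 0.45  -0.017  0.   ] [0.616 0.086 0.039]
tray_grip 0.38 [240. 170.] 3408 [0.486 0.249 0.056] [0.4   0.172 0.02 ] [0.566 0.333 0.061]
lid 0.7 [239. 170.] 3197 [0.485 0.251 0.057] [0.4   0.175 0.043] [0.561 0.334 0.061]
lid 0.61 [288. 391.] 366 [ 0.36  -0.316  0.011] [ 0.352 -0.405 -0.002] [ 0.368 -0.232  0.018]
wrist [[0.428, 0.872, 0.236, 0.155], [0.904, -0.413, -0.113, 0.48], [-0.001, 0.262, -0.965, 0.374], [0.0, 0.0, 0.0, 1.0]]
```

View pics/scene0.png

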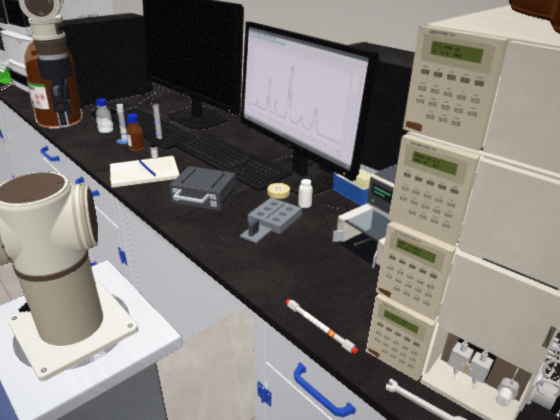

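View pics/top0.png

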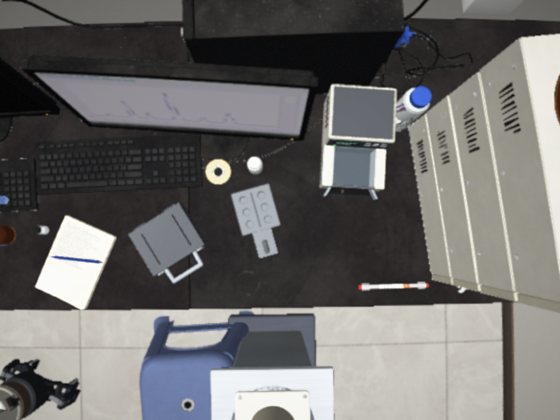

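View pics/wrist0.png

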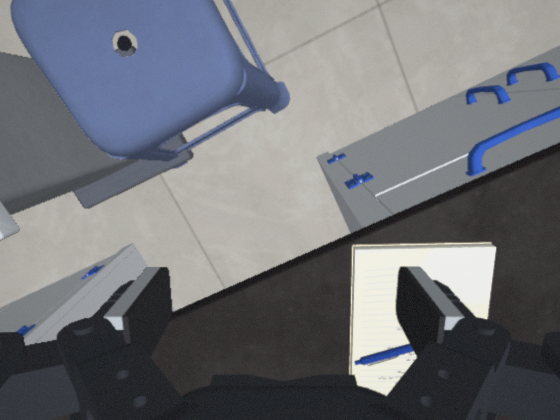

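The top view shows the case at about (165,240) with its handle toward (185,268). The tray is at (258,220) with its grip toward the robot. The autosampler bay mouth, at about (352,185), faces the robot. The tape, bottle and column are clear. Next I'll fit the poses.

```bash
cat >> h.py <<'E'
def rect(W2):
    (c,s,a)=cv2.minAreaRect((W2*1000).astype(np.float32)); return np.round(c,1),np.round(s,1),round(a,1)
E
python3 - <<'E'
from h import *
c=snap('top')
allm=np.ones((420,560),bool); W=world(c,mask=allm)
def big(z0,z1,x0,x1,y0,y1):
    k=(W[:,2]>z0)&(W[:,2]<z1)&(W[:,0]>x0)&(W[:,0]<x1)&(W[:,1]>y0)&(W[:,1]<y1); return W[k]
A=big(.045,.068,.36,.6,.14,.36); print('lidtop+',len(A),np.median(A[:,2]))
# raster & open to remove handle
def blob(A,open_mm=0):
    im=np.zeros((400,400),np.uint8); o=A[:,:2].min(0)-.03
    for p in A[:,:2]: cv2.circle(im,tuple(((p-o)*1000).astype(int)),2,255,-1)
    if open_mm:
        im=cv2.morphologyEx(im,cv2.MORPH_OPEN,cv2.getStructuringElement(cv2.MORPH_ELLIPSE,(open_mm,)*2))
    r,cc=np.nonzero(im); (cx,cy),s,a=cv2.minAreaRect(np.c_[cc,r].astype(np.float32))
    return np.round([cx+o[0]*1000,cy+o[1]*1000]),np.round(s),a
print('lid',blob(A,25),'with handle',blob(A))
T=big(.017,.028,.4,.7,-.06,.115); print('trayblock',blob(T,45))
G=big(.033,.05,.4,.6,-.06,.115); print('grip',blob(G),G[:,:2].mean(0),len(G))
C=big(.05,.075,.5,.75,-.35,-.1); print('cover',blob(C,15),len(C))
C=big(.13,.17,.5,.9,-.35,-.1); print('tall',blob(C,15),len(C))
E
```

```text
lidtop+ 3172 0.056494884653881194
lid (array([495., 207.]), array([62., 96.]), 67.67134094238281) with handle (array([472., 246.]), array([168., 154.]), 30.439725875854492)
trayblock (array([448., -56.]), array([0., 0.]), 0.0)
grip (array([467.,   9.]), array([37., 16.]), 14.03624439239502) [0.4670236  0.00877329] 66
cover (array([ 660., -214.]), array([158., 105.]), 85.48600769042969) 2562
tall (array([ 772., -221.]), array([160., 132.]), 86.93350982666016) 4192
```

```bash
python3 - <<'E'
import cv2
a=cv2.imread('pics/top0.png')[70:300,110:450]
cv2.imwrite('pics/topz.png',cv2.resize(a,(800,541),interpolation=cv2.INTER_CUBIC))
E
```

```text
(no output)
```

View pics/topz.png

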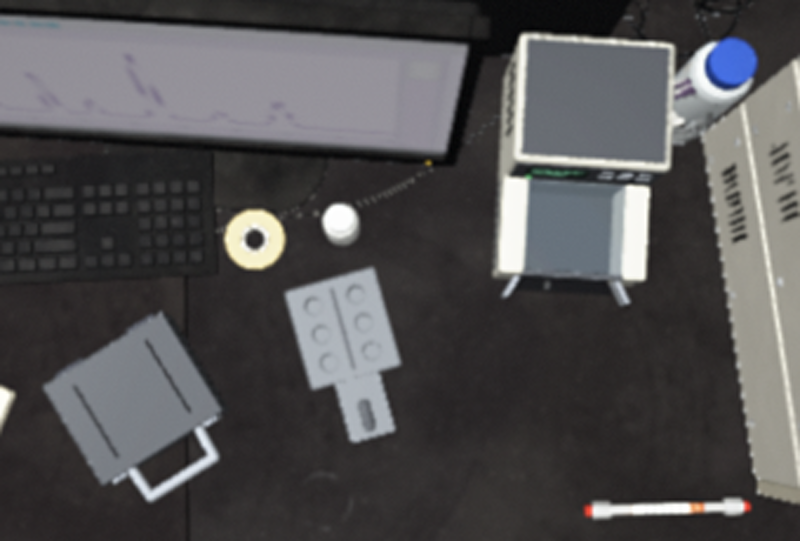

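The case is yawed about +30°, the tray about +14° and the bay a few degrees negative. Next I'll place the wrist camera for a closer look and work out its mount.

```bash
cat >> h.py <<'E'
def tool():
    o=bot.get_obs(); T=np.eye(4); T[:3,:3]=R.from_quat(o['tool_rot']).as_matrix(); T[:3,3]=o['eef_pos']; return T
def step(target,yaw_y=None,Rt=None):
    """tool-frame shift mm and rotvec to reach target pos with tool down and tool y axis at world heading yaw_y"""
    T=tool()
    if Rt is None:
        y=np.array([np.cos(yaw_y),np.sin(yaw_y),0]); z=np.array([0,0,-1.]); x=np.cross(y,z); Rt=np.c_[x,y,z]
        R2=np.c_[-x,-y,z]
        if np.linalg.norm(R.from_matrix(T[:3,:3].T@R2).as_rotvec())<np.linalg.norm(R.from_matrix(T[:3,:3].T@Rt).as_rotvec()): Rt=R2
    d=T[:3,:3].T@(np.array(target)-T[:3,3])*1000
    rv=R.from_matrix(T[:3,:3].T@Rt).as_rotvec()
    d2=Rt.T@(np.array(target)-T[:3,3])*1000
    print('shift(cur axes)',np.round(d,1),'rot',np.round(rv,3),'shift(after rot)',np.round(d2,1))
E
python3 - <<'E'
from h import *
c=snap('wrist'); T=tool(); print(bot.nose_length); print(np.round(np.linalg.inv(T)@c['cam_to_world'],3)); print(np.round(T,3)); print(c['K'])
yc=np.radians(30)
step([.44,.225,.26],yc)
E
```

```text
0.011
[[ 0.    -0.965 -0.262  0.065]
 [ 1.     0.001 -0.001  0.001]
 [ 0.001 -0.262  0.965 -0.131]
 [ 0.     0.     0.     1.   ]]
[[-0.904  0.428 -0.     0.214]
 [ 0.428  0.904  0.     0.452]
 [ 0.    -0.    -1.     0.242]
 [ 0.     0.     0.     1.   ]]
[[374.51178532   0.         283.3323257 ]
 [  0.         374.51178532 209.19173573]
 [  0.           0.           1.        ]]
shift(cur axes) [-301.2 -108.2  -17.7] rot [-0.    -0.     0.604] shift(after rot) [-309.3   82.1  -17.7]
```

Call:
{"method": "play_rows", "body": {
  "plan": [0,0,0,0,0,0.151,0,0,0,0,0,0.151,0,0,0,0,0,0.151,0,0,0,0,0,0.151,-45,15,-2,0,0,0,-45,15,-2,0,0,0,-45,15,-2,0,0,0,-45,15,-2,0,0,0,-45,15,-2,0,0,0,-45,15,-2,0,0,0,-45,15,-2,0,0,0,-45,15,-2,0,0,0,0,0,0,0,0,0]
}}

```text
clock: 3.22
eef_pos: [0.5003, 0.198, 0.258]
tool_rot: [0.502, 0.865, -0.0, 0.0]
ft_force: [-0.9, 0.5, -0.3]
grip_width: 0.0852
```

```bash
python3 - <<'E'
from h import *
o=bot.get_obs(); print({k:np.round(v,3) for k,v in o.items() if k in('clock','joint_pos','eef_pos','ft_force')})
c=snap('wrist','w1.png')
for q in ['case','lid_bar','tray']:
    for d in bot.outline_of(q,'wrist')[:2]:
        W=world(c,mask=d['mask']);print(q,round(d['p'],2),np.round(d['point']),d['mask'].sum(),np.round(np.median(W,0),3))
np.savez('w1.npz',**{k:c[k] for k in c})
W=world(c,mask=np.ones((420,560),bool))
k=(W[:,2]>.053)&(W[:,2]<.064)&(W[:,0]>.36)&(W[:,0]<.6)&(W[:,1]>.14)&(W[:,1]<.36); A=W[k]; print(len(A),np.median(A[:,2]),rect(A[:,:2]))
k=(W[:,2]>.030)&(W[:,2]<.052)&(W[:,0]>.34)&(W[:,0]<.6)&(W[:,1]>.14)&(W[:,1]<.36); B=W[k]; print(len(B),rect(B[:,:2]))
im=np.zeros((500,500,3),np.uint8)
for P,col in((W[(W[:,2]>.03)&(W[:,2]<.052)],(0,0,255)),(W[(W[:,2]>.053)&(W[:,2]<.064)],(255,255,255))):
    for p in P: cv2.circle(im,(int((.40-p[1])*1500),int((.65-p[0])*1500)),1,col,-1)
cv2.imwrite('pics/m1.png',im)
E
```

```text
{'clock': np.float64(3.225), 'joint_pos': array([ 0.377,  0.311,  0.14 ,  1.4  , -0.   ,  1.429]), 'eef_pos': array([0.5  , 0.198, 0.258]), 'ft_force': array([-0.914,  0.524, -0.288])}
case 0.66 [111. 301.] 28164 [0.486 0.259 0.058]
case 0.56 [109. 306.] 28633 [0.485 0.259 0.058]
lid_bar 0.66 [111. 302.] 28510 [0.485 0.259 0.058]
25981 0.05791314127158892 (array([492.1, 257.7]), array([124.9, 150.6]), 31.2)
2203 (array([477.7, 248.2]), array([173.4, 129.7]), 30.8)
```

View pics/w1.png

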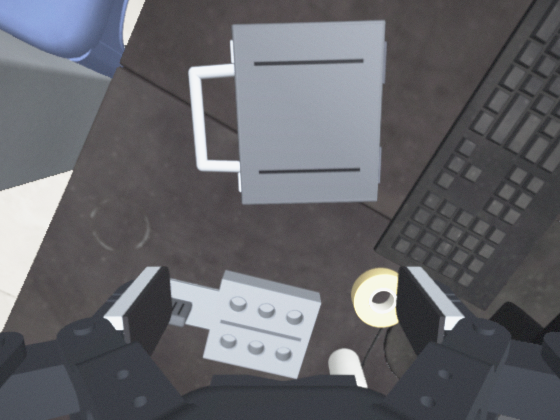

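View pics/m1.png

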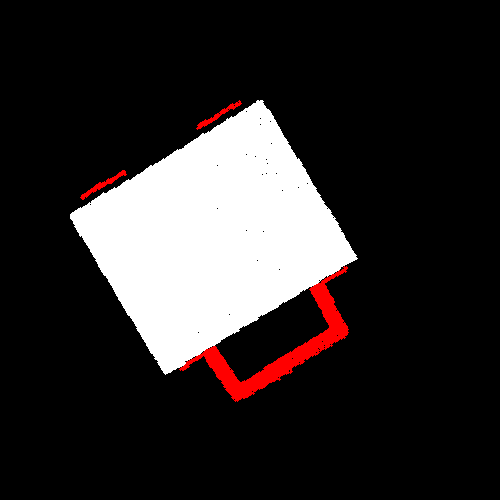

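The wrist view shows the lid rectangle spanning about (235–383, 22–203) and the bar at about (198,118). The fit gives 124.9×150.6 mm at z = 0.058, which matches the given sizes, so the case is at (0.492, 0.258) with yaw 31.2°.

```bash
cat >> h.py <<'E'
CASE=np.array([.4921,.2577]); CY=np.radians(31.2)
def case(x,y,z):
    c,s=np.cos(CY),np.sin(CY); return np.array([CASE[0]+(c*x-s*y)/1000,CASE[1]+(s*x+c*y)/1000,z/1000])
def bar(t,yy=0): return case(62-160*np.cos(t)+10*np.sin(t),yy,34+160*np.sin(t)+10*np.cos(t))
E
python3 - <<'E'
from h import *
c=dict(np.load('w1.npz'))
W=world(c,mask=np.ones((420,560),bool))
k=(W[:,2]>.035)&(W[:,2]<.053); P=W[k]
d=P[:,:2]-CASE; x=(np.cos(CY)*d[:,0]+np.sin(CY)*d[:,1])*1000; y=(-np.sin(CY)*d[:,0]+np.cos(CY)*d[:,1])*1000
m=(x<-85)&(x>-115)&(abs(y)<30); print('bar',x[m].mean(),np.percentile(x[m],[2,98]),P[m,2].max(),y[(x<-80)&(x>-115)].min(),y[(x<-80)&(x>-115)].max())
b=bar(0); print(b); step([b[0],b[1],.15],CY); step([b[0],b[1],.036],CY)
E
```

```text
bar -97.13167774379158 [-102.58536363  -92.74729682] 0.05110982212514664 -44.91270820512039 45.730209442747736
[0.4082743  0.20693335 0.044     ]
shift(cur axes) [ 50.  -74.  108.3] rot [-0.001 -0.    -0.019] shift(after rot) [ 51.5 -73.1 108.2]
shift(cur axes) [ 50.  -73.9 222.3] rot [-0.001 -0.    -0.019] shift(after rot) [ 51.5 -73.1 222.2]
```

Call:
{"method": "play_rows", "body": {
  "plan": [0,0,0,0,0,-0.019,17.2,-24.3,36,0,0,0,17.2,-24.4,36,0,0,0,17.1,-24.4,36,0,0,0,0,0,28,0,0,0,0,0,28,0,0,0,0,0,20,0,0,0,0,0,20,0,0,0,0,0,18.5,0,0,0,0,0,0,0,0,0],
  "hand": 28
}}

```text
clock: 4.68
eef_pos: [0.4074, 0.2065, 0.0349]
tool_rot: [0.491, 0.871, -0.001, -0.001]
ft_force: [0.1, 0.4, -0.5]
grip_width: 0.024
```

Call:
{"method": "play_rows", "body": {
  "plan": [0,0,0,0,0,0,0,0,0,0,0,0,0,0,0,0,0,0,0,0,0,0,0,0,0,0,0,0,0,0],
  "hand": 0
}}

```text
clock: 5.3
eef_pos: [0.408, 0.2064, 0.0363]
tool_rot: [0.491, 0.871, -0.0, -0.001]
ft_force: [-4.8, -1.1, 4.2]
grip_width: 0.0078
```

```bash
python3 - <<'E'
from h import *
o=bot.get_obs(); print({k:np.round(v,3) for k,v in o.items() if k in('clock','joint_pos','eef_pos','ft_force','grip_width')})
T=tool(); print(np.round(T,3))
# arc deltas in tool axes
ts=np.arange(0,1.66,.11); ts=np.r_[ts[:-0 or None]]
p0=bar(0); prev=0*p0
for t in ts[1:]:
    d=T[:3,:3].T@(bar(t)-bar(t-.11))*1000; print(round(t,2),np.round(d,1))
E
```

```text
{'clock': np.float64(5.3), 'joint_pos': array([ 4.680e-01,  3.640e-01, -4.230e-01,  7.850e-01,  1.000e-03,
        1.495e+00]), 'eef_pos': array([0.408, 0.206, 0.036]), 'ft_force': array([-4.779, -1.072,  4.229]), 'grip_width': np.float64(0.008)}
[[-0.517  0.856 -0.002  0.408]
 [ 0.856  0.517  0.     0.206]
 [ 0.001 -0.001 -1.     0.036]
 [ 0.     0.     0.     1.   ]]
0.11 [  0.    2.  -17.5]
0.22 [  0.    4.  -17.2]
0.33 [  0.    5.8 -16.6]
0.44 [  0.    7.6 -15.9]
0.55 [  0.    9.3 -15. ]
0.66 [  0.   10.9 -13.9]
0.77 [  0.   12.3 -12.6]
0.88 [  0.   13.7 -11.1]
0.99 [ 0.  14.8 -9.6]
1.1 [ 0.  15.8 -7.9]
1.21 [ 0.  16.5 -6.1]
1.32 [ 0.  17.1 -4.3]
1.43 [ 0.  17.5 -2.4]
1.54 [ 0.  17.6 -0.4]
1.65 [ 0.  17.6  1.5]
```

Call:
{"method": "play_rows", "body": {
  "plan": [0,2,-17.5,0,0,0,0,4,-17.2,0,0,0,0,5.8,-16.6,0,0,0,0,7.6,-15.9,0,0,0,0,9.3,-15,0,0,0]
}}

```text
clock: 5.92
eef_pos: [0.431, 0.2203, 0.118]
tool_rot: [0.491, 0.871, -0.002, -0.002]
ft_force: [-7.4, -2.9, 3.4]
grip_width: 0.008
```

```bash
python3 - <<'E'
from h import *
o=bot.get_obs(); print({k:np.round(v,3) for k,v in o.items() if k in('clock','eef_pos','tool_rot','ft_force','ft_torque','grip_width')})
print(bar(.55)+[0,0,-.008]); c=snap('scene','s2.png')
E
```

```text
{'clock': np.float64(5.925), 'eef_pos': array([0.431, 0.22 , 0.118]), 'tool_rot': array([ 0.491,  0.871, -0.002, -0.002]), 'ft_force': array([-7.365, -2.876,  3.353]), 'ft_torque': array([-0.596,  1.591,  0.015]), 'grip_width': np.float64(0.008)}
[0.43292842 0.22186442 0.1181552 ]
```

View pics/s2.png

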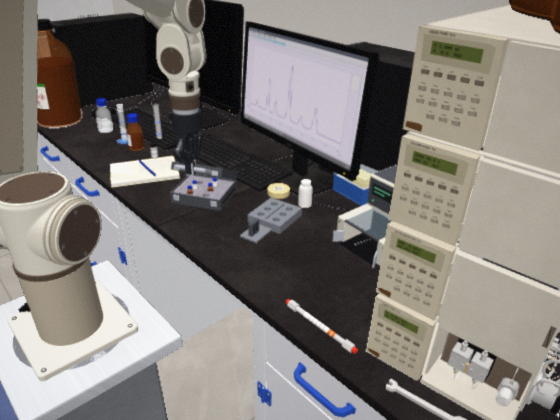

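The lid is lifting and vials show near (200,185), so I'll continue along the arc.

Call:
{"method": "play_rows", "body": {
  "plan": [0,10.9,-13.9,0,0,0,0,12.3,-12.6,0,0,0,0,13.7,-11.1,0,0,0,0,14.8,-9.6,0,0,0,0,15.8,-7.9,0,0,0,0,16.5,-6.1,0,0,0,0,17.1,-4.3,0,0,0,0,17.5,-2.4,0,0,0,0,17.6,-0.4,0,0,0,0,17.6,1.5,0,0,0,0,0,0,0,0,0]
}}

```text
clock: 7.35
eef_pos: [0.5677, 0.3028, 0.1867]
tool_rot: [0.491, 0.871, 0.003, 0.001]
ft_force: [-0.5, 2.8, 5.3]
grip_width: 0.0077
```

```bash
python3 - <<'E'
from h import *
o=bot.get_obs(); print({k:np.round(v,3) for k,v in o.items() if k in('clock','eef_pos','tool_rot','ft_force','ft_torque','grip_width')})
print(bar(1.65)+[0,0,-.008]); c=snap('scene','s3.png')
E
```

```text
{'clock': np.float64(7.35), 'eef_pos': array([0.568, 0.303, 0.187]), 'tool_rot': array([0.491, 0.871, 0.003, 0.001]), 'ft_force': array([-0.478,  2.758,  5.317]), 'ft_torque': array([ 0.501, -0.04 ,  0.026]), 'grip_width': np.float64(0.008)}
[0.56448776 0.30153959 0.1847072 ]
```

View pics/s3.png

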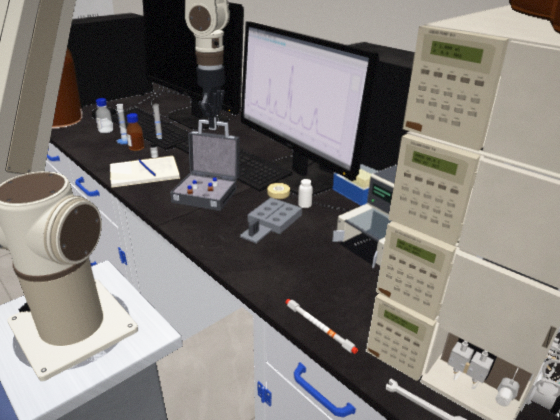

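Call:
{"method": "play_rows", "body": {
  "plan": [0,8,1.5,0,0,0,0,8,2,0,0,0,0,0,0,0,0,0]
}}

```text
clock: 7.78
eef_pos: [0.5802, 0.3103, 0.1835]
tool_rot: [0.491, 0.871, 0.002, 0.001]
ft_force: [-0.7, 1.9, 8.4]
grip_width: 0.0081
```

Call:
{"method": "play_rows", "body": {
  "plan": [0,0,0,0,0,0,0,0,0,0,0,0,0,0,0,0,0,0,0,0,-15,0,0,0,0,0,-20,0,0,0,0,0,-25,0,0,0],
  "hand": 35
}}

```text
clock: 8.52
eef_pos: [0.5789, 0.3089, 0.2425]
tool_rot: [0.492, 0.871, -0.0, -0.0]
ft_force: [-0.1, 0.4, 0.5]
grip_width: 0.0299
```

```bash
python3 - <<'E'
from h import *
o=bot.get_obs(); print({k:np.round(v,3) for k,v in o.items() if k in('clock','joint_pos','eef_pos','ft_force','grip_width')})
# look pose: heading 121.2 so camera on robot side; look at case
b=case(-8,0,260); ch=CY+np.pi/2
xt=np.array([-np.sin(ch),np.cos(ch),0])
print('xt',xt); step(b-0.03*xt,ch); step(b+.06*xt,ch)
E
```

```text
{'clock': np.float64(8.525), 'joint_pos': array([ 0.49 ,  0.568,  0.496,  1.499, -0.   ,  1.518]), 'eef_pos': array([0.579, 0.309, 0.243]), 'ft_force': array([-0.079,  0.444,  0.491]), 'grip_width': np.float64(0.03)}
xt [-0.85536426 -0.51802701  0.        ]
shift(cur axes) [  1.1 -78.8 -17.5] rot [-0.     0.     1.569] shift(after rot) [-78.8  -1.2 -17.5]
shift(cur axes) [   0.9 -168.8  -17.5] rot [-0.     0.     1.569] shift(after rot) [-168.8   -1.2  -17.5]
```

Call:
{"method": "play_rows", "body": {
  "plan": [0.5,-39.4,-9,0,0,0,0.5,-39.4,-8.5,0,0,0,0,0,0,0,0,-0.1745,0,0,0,0,0,-0.1745,0,0,0,0,0,-0.1745,0,0,0,0,0,-0.1745,0,0,0,0,0,-0.1745,0,0,0,0,0,-0.1745,0,0,0,0,0,-0.1745,0,0,0,0,0,-0.1745,0,0,0,0,0,-0.1745,0,0,0,0,0,0]
}}

```text
clock: 10.02
eef_pos: [0.5113, 0.2692, 0.2599]
tool_rot: [-0.267, 0.964, 0.0, 0.001]
ft_force: [0.4, 0.1, -0.4]
grip_width: 0.0301
```

```bash
python3 - <<'E'
from h import *
o=bot.get_obs(); print({k:np.round(v,3) for k,v in o.items() if k in('clock','joint_pos','eef_pos','ft_force','grip_width')})
c=snap('wrist','w4.png')
for d in bot.outline_of('sample_1_centre','wrist'):
    W=world(c,mask=d['mask']);W=W[W[:,2]>.044]
    if not len(W): print(d['p'],d['point']);continue
    m=W.mean(0)[:2]-CASE; print(round(d['p'],2),np.round(d['point']),d['mask'].sum(),'z',W[:,2].max(),'case xy',np.round([(np.cos(CY)*m[0]+np.sin(CY)*m[1])*1000,(-np.sin(CY)*m[0]+np.cos(CY)*m[1])*1000],1))
W=world(c,mask=np.ones((420,560),bool))
d=W[:,:2]-CASE; x=(np.cos(CY)*d[:,0]+np.sin(CY)*d[:,1])*1000; y=(-np.sin(CY)*d[:,0]+np.cos(CY)*d[:,1])*1000
for hx in(-40,-8,24):
  for hy in(-24,24):
    k=(abs(x-hx)<13)&(abs(y-hy)<13)&(W[:,2]>.044)&(W[:,2]<.056)
    print(hx,hy,k.sum(),np.round([x[k].mean(),y[k].mean(),(x[k].max()+x[k].min())/2,(y[k].max()+y[k].min())/2,np.median(W[k,2])*1000],1) if k.sum()>5 else '')
T=snap('top','t4.png')
E
```

```text
{'clock': np.float64(10.025), 'joint_pos': array([ 0.485,  0.391,  0.261,  1.439, -0.   , -0.056]), 'eef_pos': array([0.511, 0.269, 0.26 ]), 'ft_force': array([ 0.389,  0.075, -0.363]), 'grip_width': np.float64(0.03)}
0.81 [178. 260.] 281 z 0.05239029039213805 case xy [ 23.5 -23.5]
-40 -24 0 
-40 24 168 [-40.2  23.8 -40.   24.1  49.8]
-8 -24 154 [ -8.1 -23.6  -7.9 -23.8  50.1]
-8 24 155 [-8.1 23.9 -7.8 24.2 50.1]
24 -24 147 [ 23.5 -23.5  23.6 -23.7  50.2]
24 24 0
```

View pics/w4.png

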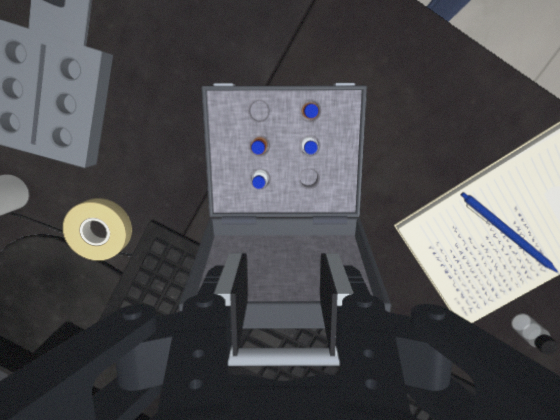

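The wrist view shows four vials, at case (-40,24), (-8,-24), (-8,24) and (24,-24), with tops at z = 0.050 as expected. The (-40,-24) and (24,24) holes are empty. The lid is open behind. I'll pick (24,-24) first.

```bash
python3 - <<'E'
from h import *
step(case(24,-24,110),CY+np.pi/2); step(case(24,-24,44),CY+np.pi/2)
# tray measure from top
c=dict(snap('top'))
W=world(c,mask=np.ones((420,560),bool))
k=(W[:,2]>.015)&(W[:,2]<.030)&(W[:,0]>.42)&(W[:,0]<.66)&(W[:,1]>-.07)&(W[:,1]<.115); A=W[k]
im=np.zeros((500,500),np.uint8)
for p in A: cv2.circle(im,(int((.2-p[1])*1500),int((.70-p[0])*1500)),3,255,-1)
cv2.imwrite('pics/m5.png',im); print(len(A))
E
```

```text
shift(cur axes) [ -1.7 -23.9 149.4] rot [-0.     0.001 -0.004] shift(after rot) [ -1.7 -23.9 149.4]
shift(cur axes) [ -1.7 -23.9 215.4] rot [-0.     0.001 -0.004] shift(after rot) [ -1.7 -23.9 215.4]
1495
```

View pics/m5.png

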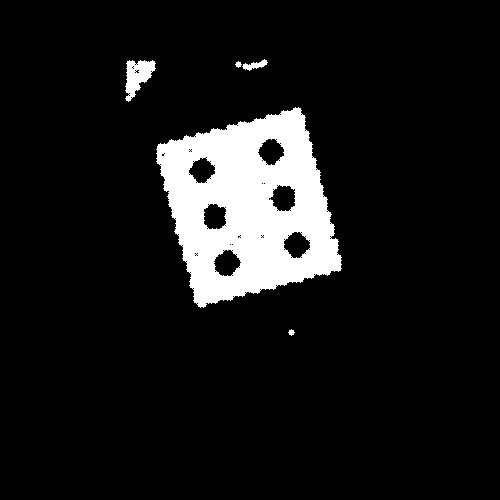

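Call:
{"method": "play_rows", "body": {
  "plan": [-0.7,-8.9,50,0,0,-0.004,-0.5,-7.5,50,0,0,0,-0.5,-7.5,49,0,0,0,0,0,30,0,0,0,0,0,20,0,0,0,0,0,16,0,0,0,0,0,0,0,0,0],
  "hand": 32
}}

```text
clock: 11.1
eef_pos: [0.5243, 0.2494, 0.0429]
tool_rot: [-0.27, 0.963, -0.0, -0.001]
ft_force: [-1.0, -0.6, -0.9]
grip_width: 0.0275
```

Call:
{"method": "play_rows", "body": {
  "plan": [0,0,0,0,0,0,0,0,0,0,0,0,0,0,0,0,0,0,0,0,0,0,0,0],
  "hand": 0
}}

```text
clock: 11.6
eef_pos: [0.5253, 0.2498, 0.0445]
tool_rot: [-0.27, 0.963, 0.0, 0.001]
ft_force: [0.1, 0.4, 2.6]
grip_width: 0.0133
```

```bash
cat >> h.py <<'E'
def traytop():
    c=snap('top'); W=world(c,mask=np.ones((420,560),bool))
    k=(W[:,2]>.015)&(W[:,2]<.030)&(W[:,0]>.40)&(W[:,0]<.66)&(W[:,1]>-.12)&(W[:,1]<.16); A=W[k]
    im=np.zeros((700,700),np.uint8)
    for p in A: cv2.circle(im,(int((p[0]-.36)*2000),int((p[1]+.15)*2000)),4,255,-1)
    n,l,st,ce=cv2.connectedComponentsWithStats(im); i=1+np.argmax(st[1:,4])
    r,cc=np.nonzero(l==i); (cx,cy),s,a=cv2.minAreaRect(np.c_[cc,r].astype(np.float32))
    return np.array([cx/2000+.36,cy/2000-.15]),np.round(np.array(s)/2,1),a
def st():
    o=bot.get_obs(); print({k:np.round(v,3) for k,v in o.items() if k in('clock','eef_pos','ft_force','grip_width')}); return o
E
python3 - <<'E'
from h import *
st(); print(case(24,-24,44)); print(traytop())
E
```

```text
{'clock': np.float64(11.6), 'eef_pos': array([0.525, 0.25 , 0.045]), 'ft_force': array([0.14 , 0.433, 2.598]), 'grip_width': np.float64(0.013)}
[0.52506139 0.24960391 0.044     ]
(array([0.56165968, 0.03377045]), array([114.4, 104.1]), 14.995079040527344)
```

Call:
{"method": "play_rows", "body": {
  "plan": [0,0,-20,0,0,0,0,0,-40,0,0,0,0,0,-50,0,0,0,0,0,-50,0,0,0,0,0,0,0,0,0.145,0,0,0,0,0,0.145]
}}

```text
clock: 12.4
eef_pos: [0.5252, 0.2497, 0.2049]
tool_rot: [-0.126, 0.992, 0.0, 0.001]
ft_force: [-0.5, -0.9, -0.7]
grip_width: 0.0133
```

```bash
python3 - <<'E'
from h import *
st()
h=np.radians(104.5); xt=np.array([-np.sin(h),np.cos(h),0])
step(np.array([.5617,.0338,.21])-.03*xt,h)
E
```

```text
{'clock': np.float64(12.4), 'eef_pos': array([0.525, 0.25 , 0.205]), 'ft_force': array([-0.482, -0.906, -0.689]), 'grip_width': np.float64(0.013)}
shift(cur axes) [ -11.5 -218.2   -5.1] rot [ 0.     0.002 -0.001] shift(after rot) [ -11.2 -218.2   -5.1]
```

Call:
{"method": "play_rows", "body": {
  "plan": [-3,-54.5,-1,0,0,0,-3,-54.5,-1,0,0,0,-3,-54.5,-1,0,0,0,-3,-54.5,-1,0,0,0,0,0,0,0,0,0]
}}

```text
clock: 13.02
eef_pos: [0.5926, 0.0379, 0.2076]
tool_rot: [-0.125, 0.992, -0.0, -0.0]
ft_force: [-0.4, 0.6, -0.4]
grip_width: 0.0135
```

```bash
cat >> h.py <<'E'
from scipy.optimize import minimize
WX=[-32,0,32]; WY=[-24,24]
def traywrist(fn=None,guess=None,cam='wrist'):
    """fit tray pose using block-top points (z~.023) edges + well holes"""
    c=snap(cam,fn); W=world(c,mask=np.ones((420,560),bool))
    if guess is None: p,s,a=traytop(); guess=[p[0],p[1],np.radians(a if a<45 else a-90)]
    best=None
    z=W[:,2]; d=W[:,:2]-np.array(guess[:2]); near=(np.hypot(d[:,0],d[:,1])<.1)
    top=near&(z>.019)&(z<.028); low=near&(z<.017)
    Pt=W[top,:2]; Pl=W[low,:2]
    def local(P,q):
        dd=P-q[:2]; cc,ss=np.cos(q[2]),np.sin(q[2]); return np.c_[cc*dd[:,0]+ss*dd[:,1],-ss*dd[:,0]+cc*dd[:,1]]*1000
    H=np.array([(a,b) for a in WX for b in WY],float)
    def cost(q,full=False):
        t=local(Pt,q); l=local(Pl,q)
        def sd(P): # inside block solid >0
            b=np.minimum(55-abs(P[:,0]),50-abs(P[:,1])); h=np.min(np.hypot(P[:,None,0]-H[:,0],P[:,None,1]-H[:,1]),1)-9; return np.minimum(b,h)
        a=np.clip(-sd(t),0,4); bb=np.clip(sd(l),0,4)
        return a.sum()+bb.sum()
    x0=np.array(guess,float)
    sc=np.array([1e-3,1e-3,1e-2])
    for it in range(3):
        r=minimize(lambda u:cost(x0+u*sc),np.zeros(3),method='Nelder-Mead',options=dict(xatol=.01,fatol=.1,initial_simplex=np.array([[0,0,0],[3,0,0],[0,3,0],[0,0,3.]])/(it+1)))
        x0=x0+r.x*sc
    print('tray fit',np.round(x0[:2],4),'yaw',round(np.degrees(x0[2]),2),'cost/pt',round(r.fun/len(Pt),3),len(Pt),'ztop',round(np.median(W[top,2])*1000,1))
    # individual hole centroids
    l=local(Pl,x0); 
    for h in H:
        k=np.hypot(*(l-h).T)<11
        t=local(Pt,x0); kt=np.hypot(*(t-h).T)<13
        # algebraic: hole boundary from top points: circle fit on inner ring
        kk=kt&(np.hypot(*(t-h).T)<10.5)
        print(h,k.sum(),np.round((l[k].mean(0)-h),1) if k.sum()>20 else '')
    return x0
def tr(q,x,y,z): 
    cc,ss=np.cos(q[2]),np.sin(q[2]); return np.array([q[0]+(cc*x-ss*y)/1000,q[1]+(ss*x+cc*y)/1000,z/1000])
E
python3 - <<'E'
from h import *
st(); q=traywrist('w6.png'); np.save('tray.npy',q); print(q)
for w in [(0,24),(0,-24),(-32,24),(-32,-24)]:
    step(tr(q,*w,60),q[2]+np.pi/2)
E
```

```text
{'clock': np.float64(13.025), 'eef_pos': array([0.593, 0.038, 0.208]), 'ft_force': array([-0.375,  0.64 , -0.35 ]), 'grip_width': np.float64(0.014)}
tray fit [0.5369 0.0285] yaw 14.37 cost/pt 1.611 12387 ztop 22.9
[-32. -24.] 435 [-2.2  0.1]
[-32.  24.] 402 [-2.5 -0.1]
[  0. -24.] 359 [-2.2 -1. ]
[ 0. 24.] 348 [-2.5  0.2]
[ 32. -24.] 333 [-1.3 -1. ]
[32. 24.] 337 [-1.9  0.5]
[0.53688217 0.02850896 0.25084519]
shift(cur axes) [ 56.   25.3 147.6] rot [ 0.001 -0.001  0.004] shift(after rot) [ 56.2  25.2 147.5]
shift(cur axes) [ 56.2 -22.7 147.5] rot [ 0.001 -0.001  0.004] shift(after rot) [ 56.2 -22.8 147.5]
shift(cur axes) [ 88.   25.5 147.6] rot [ 0.001 -0.001  0.004] shift(after rot) [ 88.2  25.2 147.5]
shift(cur axes) [ 88.2 -22.5 147.5] rot [ 0.001 -0.001  0.004] shift(after rot) [ 88.2 -22.8 147.5]
```

View pics/w6.png

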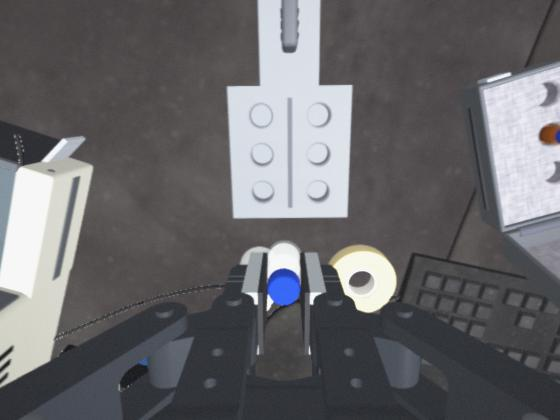

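```bash
python3 - <<'E'
from h import *
print(traytop())
c=snap('wrist'); W=world(c,mask=np.ones((420,560),bool))
k=(W[:,2]>.019)&(W[:,2]<.028)&(W[:,0]>.42)&(W[:,0]<.64)&(W[:,1]>-.08)&(W[:,1]<.13); A=W[k]
im=np.zeros((500,500),np.uint8)
for p in A: cv2.circle(im,(int((.2-p[1])*1500),int((.70-p[0])*1500)),1,255,-1)
cv2.imwrite('pics/m7.png',im)
n,l,st_,ce=cv2.connectedComponentsWithStats(im); i=1+np.argmax(st_[1:,4]); r,cc=np.nonzero(l==i)
print(rect(np.c_[.70-r/1500,.2-cc/1500]))
E
```

```text
(array([ 0.55189661, -0.01576968]), array([70.6, 15.3]), 10.784297943115234)
(array([565.5,  35.8]), array([111.7, 101.9]), 14.7)
```

View pics/m7.png

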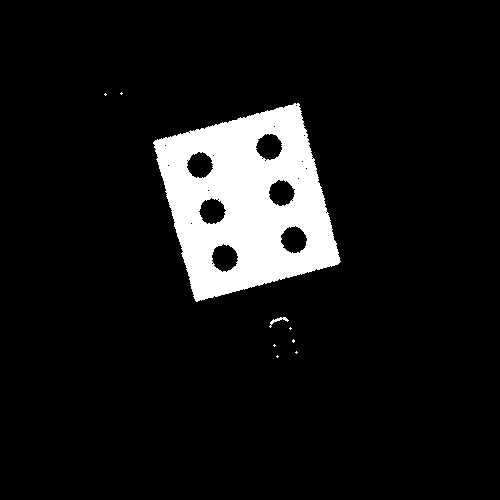

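```bash
cat >> h.py <<'E'
def trayguess():
    c=snap('wrist'); W=world(c,mask=np.ones((420,560),bool))
    k=(W[:,2]>.019)&(W[:,2]<.028); A=W[k]
    im=np.zeros((1500,2000),np.uint8)
    for p in A:
        if 0.2<p[0]<.9 and -.6<p[1]<.6: cv2.circle(im,(int((p[1]+.6)*1500),int((p[0])*1500)),1,255,-1)
    im=cv2.morphologyEx(im,cv2.MORPH_OPEN,np.ones((9,9),np.uint8))
    n,l,s,ce=cv2.connectedComponentsWithStats(im); i=1+np.argmax(s[1:,4]); r,cc=np.nonzero(l==i)
    (cx,cy),sz,a=cv2.minAreaRect(np.c_[r/1.5,cc/1.5-600].astype(np.float32))
    a=a-90*round(a/90); print('guess',cx,cy,sz,a)
    return [cx/1000,cy/1000,np.radians(a)]
E
python3 - <<'E'
from h import *
st(); q=traywrist('w6.png',guess=trayguess()); np.save('tray.npy',q)
for w in [(0,24),(0,-24),(-32,24),(-32,-24)]:
    step(tr(q,*w,60),q[2]+np.pi/2)
E
```

```text
{'clock': np.float64(13.225), 'eef_pos': array([0.591, 0.043, 0.208]), 'ft_force': array([-0.095, -0.091,  0.451]), 'grip_width': np.float64(0.013)}
guess 564.8502807617188 35.10310363769531 (111.27951049804688, 101.35084533691406) 14.858646392822266
tray fit [0.5653 0.0354] yaw 14.98 cost/pt 0.02 13640 ztop 22.9
[-32. -24.] 391 [-0.2 -0.6]
[-32.  24.] 390 [-0.1  0.6]
[  0. -24.] 329 [ 1.2 -0.8]
[ 0. 24.] 333 [1.3 0.6]
[ 32. -24.] 299 [ 2.2 -0.8]
[32. 24.] 304 [2.3 0.8]
shift(cur axes) [ 27.3  23.1 147.8] rot [ 0.    -0.    -0.002] shift(after rot) [ 27.3  23.2 147.8]
shift(cur axes) [ 27.2 -24.9 147.8] rot [ 0.    -0.    -0.002] shift(after rot) [ 27.3 -24.8 147.8]
shift(cur axes) [ 59.3  23.  147.8] rot [ 0.    -0.    -0.002] shift(after rot) [ 59.3  23.2 147.8]
shift(cur axes) [ 59.2 -25.  147.8] rot [ 0.    -0.    -0.002] shift(after rot) [ 59.3 -24.8 147.8]
```

Call:
{"method": "play_rows", "body": {
  "plan": [9.1,7.7,40,0,0,-0.002,9.1,7.7,40,0,0,0,9.1,7.7,40,0,0,0,0,0,16,0,0,0,0,0,8,0,0,0,0,0,0,0,0,0,0,0,0,0,0,0]
}}

```text
clock: 14.2
eef_pos: [0.5611, 0.0572, 0.0652]
tool_rot: [-0.129, 0.992, -0.0, 0.002]
ft_force: [0.2, -0.5, 0.3]
grip_width: 0.0132
```

```bash
python3 - <<'E'
from h import *
st(); q=np.load('tray.npy'); step(tr(q,0,24,37),q[2]+np.pi/2); c=snap('wrist','w8.png'); st()
E
```

```text
{'clock': np.float64(14.2), 'eef_pos': array([0.561, 0.057, 0.065]), 'ft_force': array([ 0.163, -0.504,  0.275]), 'grip_width': np.float64(0.013)}
shift(cur axes) [ 1.7  1.9 28.2] rot [-0.001  0.003 -0.003] shift(after rot) [ 1.6  1.9 28.2]
{'clock': np.float64(14.25), 'eef_pos': array([0.561, 0.057, 0.065]), 'ft_force': array([ 0.538, -0.597,  0.737]), 'grip_width': np.float64(0.013)}
```

View pics/w8.png

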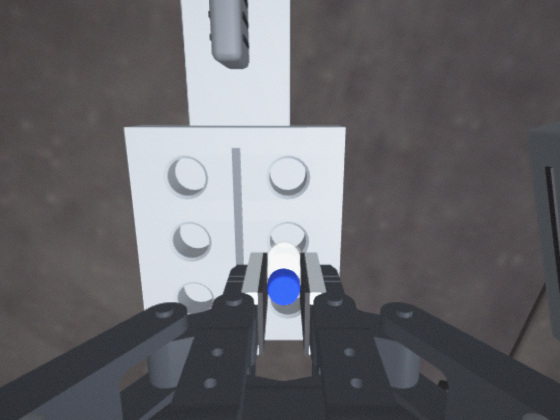

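```bash
python3 - <<'E'
from h import *
for i in range(6): print(np.round(bot.get_obs()['eef_pos']*1000,2)); bot.camera('top')
q=np.load('tray.npy'); step(tr(q,0,24,37),q[2]+np.pi/2)
E
```

```text
[560.92  57.13  65.17]
[560.74  57.09  65.07]
[560.44  57.08  64.82]
[560.22  57.08  64.66]
[560.02  57.05  64.44]
[559.87  57.08  64.29]
shift(cur axes) [ 0.2  1.6 27.1] rot [-0.     0.001 -0.003] shift(after rot) [ 0.2  1.6 27.1]
```

Call:
{"method": "play_rows", "body": {
  "plan": [0,1.6,4,0,0,0,0,0,4,0,0,0,0,0,0,0,0,0,0,0,0,0,0,0,0,0,0,0,0,0]
}}

```text
clock: 15.18
eef_pos: [0.5592, 0.0587, 0.0559]
tool_rot: [-0.129, 0.992, -0.0, 0.0]
ft_force: [0.5, -0.2, -0.6]
grip_width: 0.0134
```

```bash
python3 - <<'E'
from h import *
q=np.load('tray.npy'); step(tr(q,0,24,37),q[2]+np.pi/2);bot.camera('top');step(tr(q,0,24,37),q[2]+np.pi/2)
E
```

```text
shift(cur axes) [ 0.2 -0.1 18.9] rot [-0.     0.    -0.003] shift(after rot) [ 0.2 -0.1 18.9]
shift(cur axes) [ 0.2 -0.1 18.9] rot [-0.     0.    -0.003] shift(after rot) [ 0.2 -0.1 18.9]
```

Call:
{"method": "play_rows", "body": {
  "plan": [0.2,0,5,0,0,0,0,0,5,0,0,0,0,0,5,0,0,0,0,0,3,0,0,0,0,0,0,0,0,0,0,0,0,0,0,0]
}}

```text
clock: 15.98
eef_pos: [0.5591, 0.0587, 0.0379]
tool_rot: [-0.129, 0.992, 0.0, 0.0]
ft_force: [0.3, 0.0, -1.1]
grip_width: 0.0132
```

```bash
python3 - <<'E'
from h import *
st();q=np.load('tray.npy'); step(tr(q,0,24,37),q[2]+np.pi/2)
E
```

```text
{'clock': np.float64(15.975), 'eef_pos': array([0.559, 0.059, 0.038]), 'ft_force': array([ 0.279,  0.03 , -1.134]), 'grip_width': np.float64(0.013)}
shift(cur axes) [ 0.  -0.1  0.9] rot [-0.     0.    -0.003] shift(after rot) [ 0.  -0.1  0.9]
```

Call:
{"method": "play_rows", "body": {
  "plan": [0,0,0,0,0,0,0,0,0,0,0,0,0,0,0,0,0,0,0,0,-15,0,0,0,0,0,-35,0,0,0,0,0,-50,0,0,0,0,0,-50,0,0,0],
  "hand": 32
}}

```text
clock: 16.85
eef_pos: [0.5588, 0.0586, 0.1903]
tool_rot: [-0.129, 0.992, -0.0, 0.0]
ft_force: [0.1, 0.3, -0.8]
grip_width: 0.0273
```

```bash
python3 - <<'E'
from h import *
st();q=np.load('tray.npy'); 
c=snap('wrist','w9.png')
b=case(-8,0,200); step(case(-8,-24,200),CY+np.pi/2)
E
```

```text
{'clock': np.float64(16.85), 'eef_pos': array([0.559, 0.059, 0.19 ]), 'ft_force': array([ 0.061,  0.332, -0.765]), 'grip_width': np.float64(0.027)}
shift(cur axes) [ 18.1 184.8  -2.3] rot [-0.004  0.013 -0.286] shift(after rot) [-34.7 182.4  -1.7]
```

View pics/w9.png

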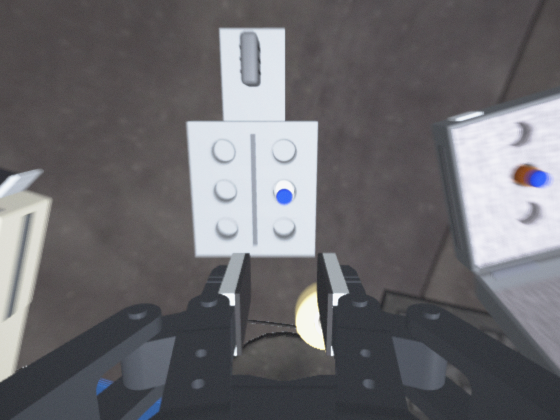

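The first vial stands in well (0,24) at pixel (284,190). Now vial (-8,-24).

Call:
{"method": "play_rows", "body": {
  "plan": [0,0,0,0,0,-0.145,0,0,0,0,0,-0.141,-8.7,45.6,0,0,0,0,-8.7,45.6,0,0,0,0,-8.7,45.6,0,0,0,0,-8.7,45.6,0,0,0,0,0,0,50,0,0,0,0,0,40,0,0,0,0,0,30,0,0,0,0,0,0,0,0,0,0,0,0,0,0,0,0,0,0,0,0,0]
}}

```text
clock: 18.4
eef_pos: [0.4956, 0.2333, 0.0698]
tool_rot: [-0.269, 0.963, 0.0, 0.002]
ft_force: [-0.5, -0.1, 0.9]
grip_width: 0.0272
```

```bash
python3 - <<'E'
from h import *
step(case(-8,-24,44),CY+np.pi/2); print(traytop())
E
```

```text
shift(cur axes) [-1.5 -1.2 25.8] rot [-0.     0.004  0.   ] shift(after rot) [-1.6 -1.3 25.8]
(array([0.56158121, 0.03365514]), array([114.3, 104.1]), 14.765422821044922)
```

Call:
{"method": "play_rows", "body": {
  "plan": [-1.2,-1.2,10,0,0,0,0,0,16,0,0,0,0,0,0,0,0,0,0,0,0,0,0,0]
}}

```text
clock: 18.95
eef_pos: [0.4953, 0.232, 0.0409]
tool_rot: [-0.269, 0.963, -0.0, -0.001]
ft_force: [-0.3, -0.9, 0.1]
grip_width: 0.0273
```

```bash
python3 - <<'E'
from h import *
step(case(-8,-24,44),CY+np.pi/2)
E
```

```text
shift(cur axes) [-2.6 -0.4 -3.1] rot [ 0.    -0.002  0.   ] shift(after rot) [-2.6 -0.4 -3.1]
```

Call:
{"method": "play_rows", "body": {
  "plan": [0,0,0,0,0,0,0,0,0,0,0,0]
}}

```text
clock: 19.2
eef_pos: [0.4955, 0.2322, 0.0414]
tool_rot: [-0.269, 0.963, -0.0, -0.0]
ft_force: [0.4, 0.4, 0.3]
grip_width: 0.0274
```

```bash
python3 - <<'E'
from h import *
step(case(-8,-24,44),CY+np.pi/2)
E
```

```text
shift(cur axes) [-2.3 -0.4 -2.6] rot [ 0.    -0.001  0.   ] shift(after rot) [-2.3 -0.4 -2.6]
```

Call:
{"method": "play_rows", "body": {
  "plan": [-2.1,-0.4,-1.5,0,0,0,0,0,0,0,0,0,0,0,0,0,0,0]
}}

```text
clock: 19.58
eef_pos: [0.4979, 0.2331, 0.0434]
tool_rot: [-0.269, 0.963, 0.0, 0.0]
ft_force: [-0.0, 0.3, 0.7]
grip_width: 0.0273
```

Call:
{"method": "play_rows", "body": {
  "plan": [0,0,0,0,0,0,0,0,0,0,0,0,0,0,0,0,0,0,0,0,0,0,0,0],
  "hand": 0
}}

```text
clock: 20.08
eef_pos: [0.4979, 0.2331, 0.0435]
tool_rot: [-0.269, 0.963, 0.0, 0.0]
ft_force: [-0.4, 0.2, 1.6]
grip_width: 0.0135
```

```bash
python3 - <<'E'
from h import *
st();step(case(-8,-24,44),CY+np.pi/2)
E
```

```text
{'clock': np.float64(20.075), 'eef_pos': array([0.498, 0.233, 0.043]), 'ft_force': array([-0.396,  0.16 ,  1.65 ]), 'grip_width': np.float64(0.014)}
shift(cur axes) [ 0.2  0.1 -0.5] rot [-0.  0.  0.] shift(after rot) [ 0.2  0.1 -0.5]
```

```bash
python3 - <<'E'
from h import *
print(traytop()); q=np.load('tray.npy'); step(tr(q,0,-24,56),q[2]+np.pi/2)
E
```

```text
(array([0.56169766, 0.03369704]), array([114.6, 104. ]), 14.87568187713623)
shift(cur axes) [  51.5 -227.   -12.5] rot [0.    0.    0.283] shift(after rot) [ -14.  -232.4  -12.5]
```

Call:
{"method": "play_rows", "body": {
  "plan": [0,0,-30,0,0,0,0,0,-35,0,0,0.141,0,0,0,0,0,0.142,-2.8,-46.5,0,0,0,0,-2.8,-46.5,0,0,0,0,-2.8,-46.5,0,0,0,0,-2.8,-46.5,0,0,0,0,-2.8,-46.4,0,0,0,0,0,0,30,0,0,0,0,0,22,0,0,0,0,0,0,0,0,0,0,0,0,0,0,0,0,0,0,0,0,0,0,0,0,0,0,0]
}}

```text
clock: 21.88
eef_pos: [0.5722, 0.0124, 0.0573]
tool_rot: [-0.131, 0.991, -0.0, 0.001]
ft_force: [0.8, 0.5, -0.6]
grip_width: 0.0133
```

```bash
python3 - <<'E'
from h import *
st();q=np.load('tray.npy'); step(tr(q,0,-24,37),q[2]+np.pi/2)
E
```

```text
{'clock': np.float64(21.875), 'eef_pos': array([0.572, 0.012, 0.057]), 'ft_force': array([ 0.82 ,  0.501, -0.618]), 'grip_width': np.float64(0.013)}
shift(cur axes) [ 0.7  0.  20.3] rot [-0.     0.002  0.001] shift(after rot) [ 0.7  0.  20.3]
```

Call:
{"method": "play_rows", "body": {
  "plan": [0,0,5,0,0,0,0,0,5,0,0,0,0,0,5,0,0,0,0,0,4,0,0,0,0,0,0,0,0,0,0,0,0,0,0,0]
}}

```text
clock: 22.62
eef_pos: [0.5715, 0.0121, 0.0373]
tool_rot: [-0.13, 0.991, 0.0, 0.0]
ft_force: [0.0, -0.0, 0.1]
grip_width: 0.0132
```

```bash
python3 - <<'E'
from h import *
st();q=np.load('tray.npy'); step(tr(q,0,-24,37),q[2]+np.pi/2)
E
```

```text
{'clock': np.float64(22.625), 'eef_pos': array([0.572, 0.012, 0.037]), 'ft_force': array([ 0.036, -0.027,  0.105]), 'grip_width': np.float64(0.013)}
shift(cur axes) [0.  0.1 0.3] rot [0. 0. 0.] shift(after rot) [0.  0.1 0.3]
```

Call:
{"method": "play_rows", "body": {
  "plan": [0,0,0,0,0,0,0,0,0,0,0,0,0,0,0,0,0,0,0,0,-15,0,0,0,0,0,-30,0,0,0,0,0,-35,0,0,0],
  "hand": 32
}}

```text
clock: 23.38
eef_pos: [0.5712, 0.0122, 0.1187]
tool_rot: [-0.13, 0.991, 0.0, -0.0]
ft_force: [0.5, 0.5, -0.7]
grip_width: 0.0271
```

```bash
python3 - <<'E'
from h import *
st();c=snap('wrist','w10.png')
step(case(-8,24,64),CY+np.pi/2)
E
```

```text
{'clock': np.float64(23.375), 'eef_pos': array([0.571, 0.012, 0.119]), 'ft_force': array([ 0.489,  0.479, -0.66 ]), 'grip_width': np.float64(0.027)}
shift(cur axes) [ 31.  279.4  59.6] rot [-0.003  0.008 -0.283] shift(after rot) [-48.7 276.6  60.4]
```

View pics/w10.png

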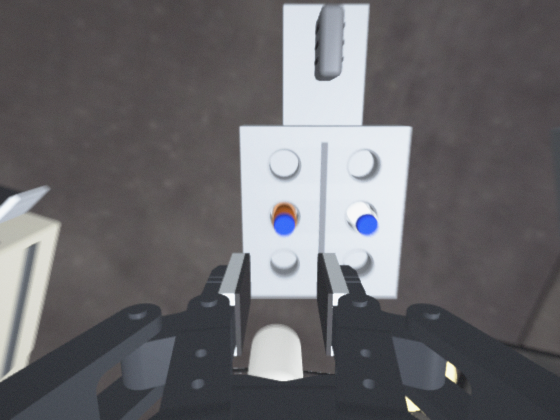

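Call:
{"method": "play_rows", "body": {
  "plan": [0,0,0,0,0,-0.142,0,0,0,0,0,-0.141,-8.1,46.1,0,0,0,0,-8.1,46.1,0,0,0,0,-8.1,46.1,0,0,0,0,-8.1,46.1,0,0,0,0,-8.1,46.1,0,0,0,0,-8.2,46.1,10,0,0,0,0,0,25,0,0,0,0,0,15,0,0,0,0,0,0,0,0,0,0,0,0,0,0,0,0,0,0,0,0,0,0,0,0,0,0,0,0,0,0,0,0,0]
}}

```text
clock: 25.3
eef_pos: [0.4701, 0.274, 0.0677]
tool_rot: [-0.269, 0.963, 0.0, 0.0]
ft_force: [-0.4, -0.7, 0.2]
grip_width: 0.0275
```

```bash
python3 - <<'E'
from h import *
step(case(-8,24,44),CY+np.pi/2); print(traytop());step(case(-8,24,44),CY+np.pi/2)
E
```

```text
shift(cur axes) [-2.4 -1.3 23.7] rot [ 0.     0.001 -0.   ] shift(after rot) [-2.4 -1.3 23.7]
(array([0.56162469, 0.03367766]), array([114.4, 104. ]), 14.87568187713623)
shift(cur axes) [-2.5 -1.3 23.6] rot [ 0.  0. -0.] shift(after rot) [-2.5 -1.3 23.6]
```

Call:
{"method": "play_rows", "body": {
  "plan": [-2.5,-1.3,8,0,0,0,0,0,10,0,0,0,0,0,4,0,0,0,0,0,0,0,0,0,0,0,0,0,0,0]
}}

```text
clock: 25.98
eef_pos: [0.4727, 0.2742, 0.0454]
tool_rot: [-0.269, 0.963, 0.0, 0.0]
ft_force: [-0.0, -0.5, 0.5]
grip_width: 0.0276
```

```bash
python3 - <<'E'
from h import *
step(case(-8,24,44),CY+np.pi/2)
E
```

```text
shift(cur axes) [-0.  -0.2  1.4] rot [0. 0. 0.] shift(after rot) [-0.  -0.2  1.4]
```

Call:
{"method": "play_rows", "body": {
  "plan": [0,0,0.8,0,0,0,0,0,0,0,0,0,0,0,0,0,0,0,0,0,0,0,0,0],
  "hand": 0
}}

```text
clock: 26.48
eef_pos: [0.473, 0.2744, 0.0453]
tool_rot: [-0.269, 0.963, 0.0, 0.001]
ft_force: [-1.0, 0.2, 5.6]
grip_width: 0.0129
```

```bash
python3 - <<'E'
from h import *
st(); print(traytop()); q=np.load('tray.npy'); step(tr(q,-32,24,56),q[2]+np.pi/2)
E
```

```text
{'clock': np.float64(26.475), 'eef_pos': array([0.473, 0.274, 0.045]), 'ft_force': array([-1.03 ,  0.243,  5.65 ]), 'grip_width': np.float64(0.013)}
(array([0.56146414, 0.03363501]), array([114.1, 104. ]), 14.87568187713623)
shift(cur axes) [  68.9 -220.2  -10.9] rot [0.    0.001 0.283] shift(after rot) [   4.6 -230.7  -10.8]
```

Call:
{"method": "play_rows", "body": {
  "plan": [0,0,-30,0,0,0,0,0,-35,0,0,0.141,0,0,0,0,0,0.142,0.9,-46.1,0,0,0,0,0.9,-46.1,0,0,0,0,0.9,-46.1,0,0,0,0,0.9,-46.1,0,0,0,0,0.9,-46.2,0,0,0,0,0,0,28,0,0,0,0,0,24,0,0,0,0,0,0,0,0,0,0,0,0,0,0,0,0,0,0,0,0,0,0,0,0,0,0,0]
}}

```text
clock: 28.28
eef_pos: [0.5286, 0.0505, 0.0585]
tool_rot: [-0.131, 0.991, -0.0, 0.001]
ft_force: [-0.3, -0.6, 0.3]
grip_width: 0.0133
```

```bash
python3 - <<'E'
from h import *
st();q=np.load('tray.npy'); step(tr(q,-32,24,37.3),q[2]+np.pi/2)
E
```

```text
{'clock': np.float64(28.275), 'eef_pos': array([0.529, 0.05 , 0.058]), 'ft_force': array([-0.289, -0.609,  0.268]), 'grip_width': np.float64(0.013)}
shift(cur axes) [ 0.5 -0.  21.2] rot [-0.     0.002  0.001] shift(after rot) [ 0.5 -0.  21.2]
```

Call:
{"method": "play_rows", "body": {
  "plan": [0,0,6,0,0,0,0,0,5,0,0,0,0,0,5,0,0,0,0,0,4,0,0,0,0,0,0,0,0,0,0,0,0,0,0,0]
}}

```text
clock: 29.02
eef_pos: [0.5279, 0.0502, 0.0374]
tool_rot: [-0.13, 0.991, 0.0, -0.0]
ft_force: [-0.1, 0.3, -0.2]
grip_width: 0.0132
```

```bash
python3 - <<'E'
from h import *
st();q=np.load('tray.npy'); step(tr(q,-32,24,37.3),q[2]+np.pi/2)
E
```

```text
{'clock': np.float64(29.025), 'eef_pos': array([0.528, 0.05 , 0.037]), 'ft_force': array([-0.144,  0.27 , -0.205]), 'grip_width': np.float64(0.013)}
shift(cur axes) [-0.2  0.   0.1] rot [ 0. -0.  0.] shift(after rot) [-0.2  0.   0.1]
```

Call:
{"method": "play_rows", "body": {
  "plan": [0,0,0,0,0,0,0,0,0,0,0,0,0,0,0,0,0,0,0,0,-15,0,0,0,0,0,-30,0,0,0,0,0,-35,0,0,0],
  "hand": 32
}}

```text
clock: 29.78
eef_pos: [0.5277, 0.0502, 0.1189]
tool_rot: [-0.13, 0.991, 0.0, -0.0]
ft_force: [-0.0, -0.9, -0.0]
grip_width: 0.0275
```

```bash
python3 - <<'E'
from h import *
st();c=snap('wrist','w11.png')
step(case(-40,24,68),CY+np.pi/2)
E
```

```text
{'clock': np.float64(29.775), 'eef_pos': array([0.528, 0.05 , 0.119]), 'ft_force': array([-0.009, -0.922, -0.044]), 'grip_width': np.float64(0.028)}
shift(cur axes) [ 29.5 222.1  55.7] rot [-0.003  0.008 -0.283] shift(after rot) [-34.1 221.3  56.3]
```

View pics/w11.png

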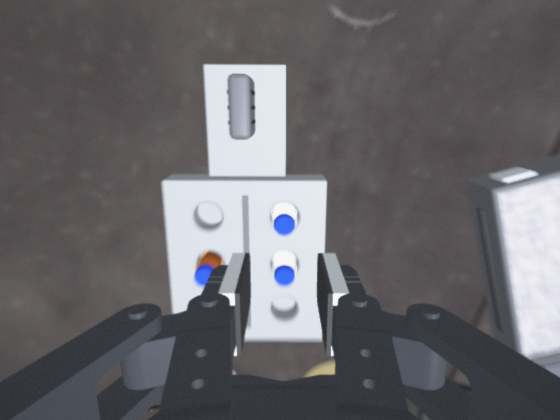

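Three vials now stand in wells. Next is the last one, (-40,24).

Call:
{"method": "play_rows", "body": {
  "plan": [0,0,0,0,0,-0.142,0,0,0,0,0,-0.141,-7.2,44,0,0,0,0,-7.2,44,0,0,0,0,-7.2,44,0,0,0,0,-7.2,44,0,0,0,0,-7.2,44.2,10,0,0,0,0,0,25,0,0,0,0,0,15,0,0,0,0,0,0,0,0,0,0,0,0,0,0,0,0,0,0,0,0,0,0,0,0,0,0,0,0,0,0,0,0,0]
}}

```text
clock: 31.58
eef_pos: [0.4449, 0.2572, 0.0678]
tool_rot: [-0.269, 0.963, 0.0, 0.0]
ft_force: [0.6, -0.8, -0.4]
grip_width: 0.0271
```

```bash
python3 - <<'E'
from h import *
print(traytop());step(case(-40,24,44),CY+np.pi/2)
E
```

```text
(array([0.56152103, 0.03375797]), array([114.4, 104.1]), 15.030430793762207)
shift(cur axes) [-0.7 -0.1 23.7] rot [ 0.  0. -0.] shift(after rot) [-0.8 -0.1 23.7]
```

Call:
{"method": "play_rows", "body": {
  "plan": [-0.8,-0.1,8,0,0,0,0,0,10,0,0,0,0,0,4.5,0,0,0,0,0,0,0,0,0,0,0,0,0,0,0,0,0,0,0,0,0]
}}

```text
clock: 32.38
eef_pos: [0.4456, 0.2577, 0.0453]
tool_rot: [-0.269, 0.963, 0.0, 0.0]
ft_force: [0.5, 0.9, 0.0]
grip_width: 0.0274
```

Call:
{"method": "play_rows", "body": {
  "plan": [0,0,0,0,0,0,0,0,0,0,0,0,0,0,0,0,0,0,0,0,0,0,0,0],
  "hand": 0
}}

```text
clock: 32.88
eef_pos: [0.4457, 0.2578, 0.0454]
tool_rot: [-0.269, 0.963, 0.0, 0.0]
ft_force: [-0.7, -0.6, 4.5]
grip_width: 0.0132
```

```bash
python3 - <<'E'
from h import *
st(); step(case(-40,24,44),CY+np.pi/2);print(traytop()); q=np.load('tray.npy'); step(tr(q,-32,-24,56),q[2]+np.pi/2)
E
```

```text
{'clock': np.float64(32.875), 'eef_pos': array([0.446, 0.258, 0.045]), 'ft_force': array([-0.693, -0.641,  4.524]), 'grip_width': np.float64(0.013)}
shift(cur axes) [ 0.3 -0.1  1.4] rot [-0.     0.001  0.   ] shift(after rot) [ 0.3 -0.1  1.4]
(array([0.5614601 , 0.03364868]), array([113.9, 103.9]), 15.027109146118164)
shift(cur axes) [  50.4 -266.2  -10.6] rot [0.    0.001 0.283] shift(after rot) [ -26.1 -269.7  -10.6]
```

Call:
{"method": "play_rows", "body": {
  "plan": [0,0,-30,0,0,0,0,0,-35,0,0,0.141,0,0,0,0,0,0.142,-4.3,-45,0,0,0,0,-4.3,-45,0,0,0,0,-4.3,-45,0,0,0,0,-4.4,-45,0,0,0,0,-4.4,-45,0,0,0,0,-4.4,-44.7,0,0,0,0,0,0,28,0,0,0,0,0,24,0,0,0,0,0,0,0,0,0,0,0,0,0,0,0,0,0,0,0,0,0,0,0,0,0,0,0]
}}

```text
clock: 34.8
eef_pos: [0.541, 0.004, 0.059]
tool_rot: [-0.131, 0.991, -0.0, 0.001]
ft_force: [-0.3, -0.1, -0.7]
grip_width: 0.013
```

```bash
python3 - <<'E'
from h import *
st();q=np.load('tray.npy'); step(tr(q,-32,-24,37.3),q[2]+np.pi/2)
E
```

```text
{'clock': np.float64(34.8), 'eef_pos': array([0.541, 0.004, 0.059]), 'ft_force': array([-0.281, -0.127, -0.662]), 'grip_width': np.float64(0.013)}
shift(cur axes) [ 0.5  0.1 21.7] rot [-0.     0.002  0.001] shift(after rot) [ 0.5  0.1 21.7]
```

Call:
{"method": "play_rows", "body": {
  "plan": [0,0,6,0,0,0,0,0,5,0,0,0,0,0,5,0,0,0,0,0,4,0,0,0,0,0,0,0,0,0,0,0,0,0,0,0]
}}

```text
clock: 35.55
eef_pos: [0.5404, 0.0038, 0.0379]
tool_rot: [-0.13, 0.991, 0.0, -0.0]
ft_force: [-0.1, 0.6, 0.2]
grip_width: 0.0128
```

```bash
python3 - <<'E'
from h import *
st();q=np.load('tray.npy'); step(tr(q,-32,-24,37.3),q[2]+np.pi/2)
E
```

```text
{'clock': np.float64(35.55), 'eef_pos': array([0.54 , 0.004, 0.038]), 'ft_force': array([-0.062,  0.636,  0.159]), 'grip_width': np.float64(0.013)}
shift(cur axes) [-0.2  0.1  0.6] rot [ 0. -0.  0.] shift(after rot) [-0.2  0.1  0.6]
```

Call:
{"method": "play_rows", "body": {
  "plan": [0,0,0,0,0,0,0,0,0,0,0,0,0,0,0,0,0,0,0,0,-15,0,0,0,0,0,-30,0,0,0,-20,10,-50,0,0,0,-20,10,-50,0,0,0,0,0,0,0,0,0,0,0,0,0,0,0],
  "hand": 32
}}

```text
clock: 36.67
eef_pos: [0.5735, 0.0335, 0.1834]
tool_rot: [-0.131, 0.991, -0.0, 0.0]
ft_force: [-0.2, -0.1, 1.0]
grip_width: 0.027
```

```bash
python3 - <<'E'
from h import *
st();q=traywrist('w12.png',guess=np.load('tray.npy')); np.save('tray.npy',q)
c=snap('wrist');W=world(c,mask=np.ones((420,560),bool))
d=W[:,:2]-q[:2];cc,ss=np.cos(q[2]),np.sin(q[2]);L=np.c_[cc*d[:,0]+ss*d[:,1],-ss*d[:,0]+cc*d[:,1]]*1000
for w in [(a,b) for a in WX for b in WY]:
    k=(np.hypot(*(L-w).T)<12)&(W[:,2]>.032)&(W[:,2]<.06)
    print(w,k.sum(),np.round([np.median(W[k,2])*1000,*L[k].mean(0)],1) if k.sum()>5 else '')
k=(np.hypot(*(L-[-98,0]).T)<30)&(W[:,2]>.035)&(W[:,2]<.055); print('grip',k.sum(),rect(L[k]/1000),np.median(W[k,2]))
for nm in ['bay']:
    C=W
E
```

```text
{'clock': np.float64(36.675), 'eef_pos': array([0.574, 0.033, 0.183]), 'ft_force': array([-0.246, -0.139,  0.972]), 'grip_width': np.float64(0.027)}
tray fit [0.5653 0.0354] yaw 14.82 cost/pt 0.048 15244 ztop 22.9
[-32. -24.] 41 [-3.   1.5]
[-32.  24.] 39 [-0.5 -3.3]
[  0. -24.] 35 [-2.9 -1.1]
[ 0. 24.] 31 [-0.9 -3.4]
[ 32. -24.] 324 [ 3.  -0.6]
[32. 24.] 317 [3.  0.9]
(-32, -24) 289 [ 41.9 -32.8 -23.3]
(-32, 24) 290 [ 42.  -32.8  23.3]
(0, -24) 281 [ 41.8  -0.9 -23.4]
(0, 24) 276 [41.8 -1.2 23.8]
(32, -24) 0 
(32, 24) 0 
grip 952 (array([-98. ,  -0.2]), array([33.4, 13.1]), 0.0) 0.041539659418929314
```

View pics/w12.png

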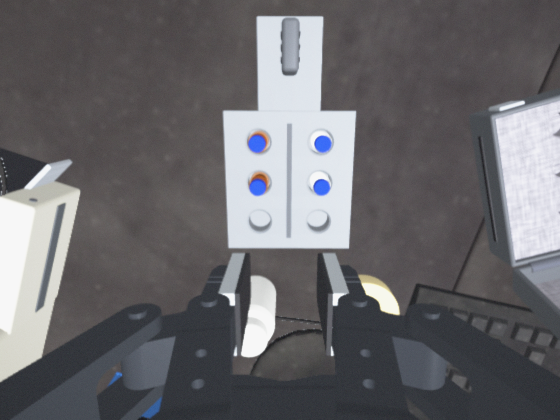

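All four vial tops are at z ≈ 42 mm, which means fully down, and the grip lies at tray (-98,0). Now I'll measure the bay closely.

```bash
python3 - <<'E'
from h import *
step([.625,-.205,.26],np.radians(87))
E
```

```text
shift(cur axes) [  11.  -243.6  -78.4] rot [ 0.    -0.003  0.314] shift(after rot) [ -65.  -235.1  -78.3]
```

Call:
{"method": "play_rows", "body": {
  "plan": [0,0,-39,0,0,0.157,0,0,-39,0,0,0.157,-13,-47,0,0,0,0,-13,-47,0,0,0,0,-13,-47,0,0,0,0,-13,-47,0,0,0,0,-13,-47,0,0,0,0,0,0,0,0,0,0,0,0,0,0,0,0,0,0,0,0,0,0]
}}

```text
clock: 38.02
eef_pos: [0.6261, -0.2034, 0.2607]
tool_rot: [0.025, 1.0, 0.0, -0.001]
ft_force: [-0.5, 0.4, 0.4]
grip_width: 0.0278
```

```bash
python3 - <<'E'
from h import *
st();c=snap('wrist','w13.png'); np.savez('w13.npz',**c)
W=world(c,mask=np.ones((420,560),bool))
im=np.zeros((600,600,3),np.uint8)
for lo,hi,col in((.003,.012,(255,0,0)),(.012,.053,(0,0,255)),(.053,.072,(255,255,255)),(.13,.16,(0,255,0))):
    k=(W[:,2]>lo)&(W[:,2]<hi)
    for p in W[k]:
        cv2.circle(im,(int((-.08-p[1])*2000),int((.80-p[0])*2000)),1,col,-1)
cv2.imwrite('pics/m13.png',im)
h=np.histogram(W[(W[:,0]>.56)&(W[:,0]<.72)&(W[:,1]<-.12)][:,2],bins=np.arange(-.01,.17,.01)); print(h[0])
E
```

```text
{'clock': np.float64(38.025), 'eef_pos': array([ 0.626, -0.203,  0.261]), 'ft_force': array([-0.5  ,  0.44 ,  0.358]), 'grip_width': np.float64(0.028)}
[11121 11333   981  1028  1278  1082  1112 17874  1643  1824  2058  2177
  2367  2453  2946  2181  1588]
```

View pics/w13.png

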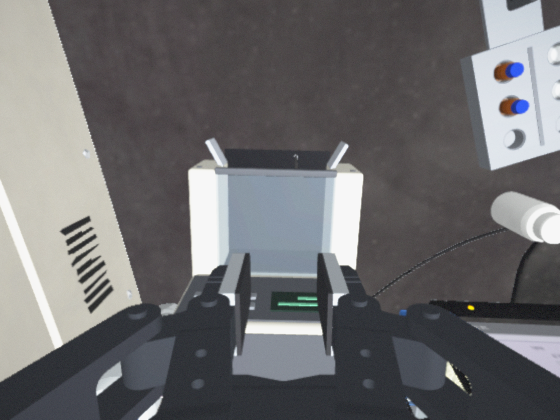

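View pics/m13.png

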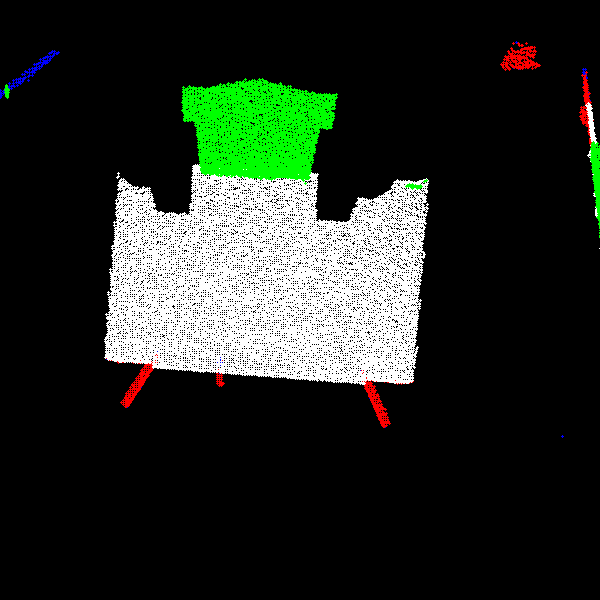

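```bash
python3 - <<'E'
from h import *
c=dict(np.load('w13.npz')); W=world(c,mask=np.ones((420,560),bool))
k=(W[:,2]>.05)&(W[:,2]<.072)&(W[:,0]>.58)&(W[:,0]<.73)&(W[:,1]<-.12)&(W[:,1]>-.32); P=W[k]
print('cheek top z', np.percentile(P[:,2],[5,50,95]))
yaw=np.radians(-4.3)
def L(P,yaw): return np.c_[np.cos(yaw)*P[:,0]+np.sin(yaw)*P[:,1],-np.sin(yaw)*P[:,0]+np.cos(yaw)*P[:,1]]
# front edge: min u per v-bin; sides: extremes per u-bin
for it in range(3):
    Q=L(P,yaw)
    v=np.arange(Q[:,1].min()+.005,Q[:,1].max()-.005,.004)
    F=np.array([[b+.002,Q[(Q[:,1]>=b)&(Q[:,1]<b+.004),0].min()] for b in v]); s1=np.polyfit(F[:,0],F[:,1],1)
    u=np.arange(np.median(F[:,1])+.006,np.median(F[:,1])+.07,.004)
    lo=np.array([[b,Q[(Q[:,0]>=b)&(Q[:,0]<b+.004),1].min(),Q[(Q[:,0]>=b)&(Q[:,0]<b+.004),1].max()] for b in u])
    s2=np.polyfit(lo[:,0],lo[:,1],1);s3=np.polyfit(lo[:,0],lo[:,2],1)
    print(np.degrees(yaw),'front slope',np.degrees(-s1[0]),'sides',np.degrees(s2[0]),np.degrees(s3[0]),'front u',np.median(F[:,1]),'sides',lo[:,1:].mean(0),'w',np.ptp(lo[:,1:].mean(0)))
    yaw+=np.mean([-s1[0],s2[0],s3[0]])
Q=L(P,yaw); vm=lo[:,1:].mean(); uf=np.median(F[:,1])
def back(u,v): return np.array([np.cos(yaw)*u-np.sin(yaw)*v,np.sin(yaw)*u+np.cos(yaw)*v])
# guides
g=(W[:,2]>.012)&(W[:,2]<.05)&(W[:,0]>.55)&(W[:,0]<.63)&(W[:,1]<-.12)&(W[:,1]>-.30); G=L(W[g],yaw)
for side in(-1,1):
    q=G[(G[:,1]-vm)*side>.03]; print('guide',side,'u',q[:,0].min()-uf,q[:,0].max()-uf,'v',np.sort((q[:,1]-vm)*1000)[[0,-1]], np.percentile(W[g][:,2],[2,98]))
m=back(uf-.012,vm); print('mouth',m,'yaw',np.degrees(yaw)); print('home tray centre',back(uf-.012+.057,vm),'grip home',back(uf-.012+.057-.098,vm))
np.save('bay.npy',[*m,yaw])
E
```

```text
cheek top z [0.06259572 0.06392224 0.06551794]
-4.3 front slope -0.13654676862520854 sides -0.06545412156006251 0.22801549387666928 front u 0.6263187629671505 sides [-0.24009202 -0.0854604 ] w 0.15463162035413652
-4.291328465436201 front slope -0.14523905623335767 sides -0.25651623637362425 0.14854467426905535 front u 0.6262965363239733 sides [-0.24022215 -0.08558131] w 0.15464084252741161
-4.375732004882176 front slope -0.06063340792375193 sides -0.17381476964438827 0.2341752573213055 front u 0.6265394535074976 sides [-0.23924319 -0.08460189] w 0.15464130216017474
guide -1 u -0.020714581723403458 0.007578832172308592 v [-77.04827564 -51.45133077] [0.0127451  0.04790038]
guide 1 u -0.020629291926089532 0.0057935520024985365 v [51.2552819  76.67280284] [0.0127451  0.04790038]
mouth [ 0.60039368 -0.20833885] yaw -4.375822978297787
home tray centre [ 0.65722753 -0.21268786] grip home [ 0.55951319 -0.20521062]
```

```bash
python3 - <<'E'
from h import *
q=np.load('tray.npy'); print(traytop())
c=snap('top'); W=world(c,mask=np.ones((420,560),bool)); d=W[:,:2]-(q[:2]-[.0037,.0017]);cc,ss=np.cos(q[2]),np.sin(q[2]);L=np.c_[cc*d[:,0]+ss*d[:,1],-ss*d[:,0]+cc*d[:,1]]*1000
k=(abs(L[:,0]+90)<25)&(abs(abs(L[:,1])-13)<5); print('tongue z',np.round(np.percentile(W[k,2],[5,50,95]),4))
g=tr(q,-98,0,24); print(g); step(g,q[2]+np.pi/2)
E
```

```text
(array([0.56151384, 0.03368945]), array([114.2, 104.1]), 14.89869499206543)
tongue z [0.0009 0.005  0.0091]
[0.47056064 0.01035968 0.024     ]
shift(cur axes) [166.6 205.6 237.3] rot [-0.     0.    -0.309] shift(after rot) [ 96.  246.5 237.3]
```

Call:
{"method": "play_rows", "body": {
  "plan": [0,0,0,0,0,-0.155,0,0,0,0,0,-0.154,16,41.1,20,0,0,0,16,41.1,20,0,0,0,16,41.1,20,0,0,0,16,41.1,20,0,0,0,16,41.1,20,0,0,0,16,41,20,0,0,0,0,0,45,0,0,0,0,0,30,0,0,0,0,0,0,0,0,0,0,0,0,0,0,0,0,0,0,0,0,0,0,0,0,0,0,0,0,0,0,0,0,0]
}}

```text
clock: 40.05
eef_pos: [0.4714, 0.0093, 0.0666]
tool_rot: [-0.128, 0.992, -0.0, 0.001]
ft_force: [0.3, 0.4, 0.2]
grip_width: 0.0272
```

```bash
python3 - <<'E'
from h import *
st();q=np.load('tray.npy');step(tr(q,-98,0,24),q[2]+np.pi/2); c=snap('wrist','w14.png'); 
E
```

```text
{'clock': np.float64(40.05), 'eef_pos': array([0.471, 0.009, 0.067]), 'ft_force': array([0.261, 0.358, 0.157]), 'grip_width': np.float64(0.027)}
shift(cur axes) [ 0.6  1.2 42.6] rot [-0.     0.001 -0.002] shift(after rot) [ 0.6  1.2 42.6]
```

View pics/w14.png

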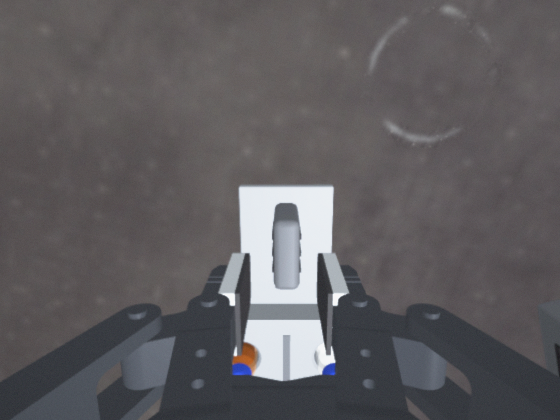

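Call:
{"method": "play_rows", "body": {
  "plan": [0.3,1.1,15,0,0,0,0,0,15,0,0,0,0,0,12,0,0,0,0,0,0,0,0,0,0,0,0,0,0,0,0,0,0,0,0,0]
}}

```text
clock: 40.85
eef_pos: [0.471, 0.0104, 0.0246]
tool_rot: [-0.128, 0.992, -0.0, 0.001]
ft_force: [0.1, 0.0, 0.3]
grip_width: 0.0275
```

Call:
{"method": "play_rows", "body": {
  "plan": [0,0,0,0,0,0,0,0,0,0,0,0,0,0,0,0,0,0,0,0,0,0,0,0,0,0,0,0,0,0],
  "hand": 0
}}

```text
clock: 41.48
eef_pos: [0.4709, 0.0105, 0.0246]
tool_rot: [-0.128, 0.992, -0.0, 0.001]
ft_force: [-1.1, -0.4, 5.9]
grip_width: 0.0112
```

```bash
python3 - <<'E'
from h import *
st();q=np.load('tray.npy');b=np.load('bay.npy')
step(tr(q,-98,0,24),q[2]+np.pi/2)
pre=tr(b,-80-98,0,24); step(pre,b[2]+np.pi/2); print(pre)
E
```

```text
{'clock': np.float64(41.475), 'eef_pos': array([0.471, 0.01 , 0.025]), 'ft_force': array([-1.093, -0.352,  5.902]), 'grip_width': np.float64(0.011)}
shift(cur axes) [ 0.4 -0.   0.6] rot [-0.     0.001 -0.002] shift(after rot) [ 0.4 -0.   0.6]
shift(cur axes) [  98.6 -186.3    0.5] rot [-0.     0.001  0.333] shift(after rot) [  32.2 -208.3    0.6]
[ 0.42291254 -0.19475776  0.024     ]
```

Call:
{"method": "play_rows", "body": {
  "plan": [4,0,0,0,0,0,10,0,0,0,0,0,14,0,0,0,0,0,14,0,0,0,0,0,8,0,0,0,0,0,0,-6,0,0,0,0.03,0,-12,0,0,0,0.05,0,-12,0,0,0,0.06,0,-12,0,0,0,0.06,0,-12,0,0,0,0.06,0,-12,0,0,0,0.05,0,-6,0,0,0,0.022,0,0,0,0,0,0,0,0,0,0,0,0]
}}

```text
clock: 43.22
eef_pos: [0.4297, -0.0726, 0.0246]
tool_rot: [0.037, 0.999, 0.001, 0.0]
ft_force: [2.2, 4.1, 7.8]
grip_width: 0.0107
```

```bash
python3 - <<'E'
from h import *
st();b=np.load('bay.npy')
pre=tr(b,-80-98,0,24); step(pre,b[2]+np.pi/2)
snap('top','t15.png')
E
```

```text
{'clock': np.float64(43.225), 'eef_pos': array([ 0.43 , -0.073,  0.025]), 'ft_force': array([2.208, 4.069, 7.781]), 'grip_width': np.float64(0.011)}
shift(cur axes) [  -2.3 -122.4    0.3] rot [0.002 0.    0.002] shift(after rot) [  -2.5 -122.4    0.6]
```

View pics/t15.png

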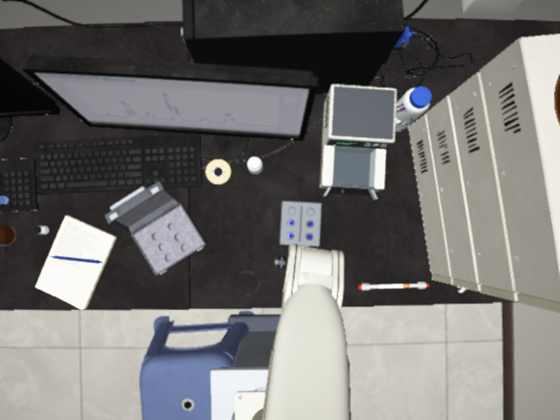

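The tray follows and is roughly aligned, with its vials in place. I'll translate sideways to the bay line.

Call:
{"method": "play_rows", "body": {
  "plan": [0,-5,0,0,0,0,0,-11,0,0,0,0,0,-15,0,0,0,0,0,-15,0,0,0,0,-1,-15,0,0,0,0,-1,-15,0,0,0,0,0,-15,0,0,0,0,0,-14,0,0,0,0,0,-11,0,0,0,0,0,-6,0,0,0,0,0,0,0,0,0,0,0,0,0,0,0,0,0,0,0,0,0,0]
}}

```text
clock: 44.9
eef_pos: [0.4223, -0.1931, 0.0246]
tool_rot: [0.037, 0.999, 0.002, 0.0]
ft_force: [2.3, 6.5, 10.8]
grip_width: 0.0111
```

```bash
python3 - <<'E'
from h import *
st();b=np.load('bay.npy')
pre=tr(b,-80-98,0,24); step(pre,b[2]+np.pi/2)
c=snap('top','t16.png')
W=world(c,mask=np.ones((420,560),bool))
k=(W[:,2]>.015)&(W[:,2]<.030)&(W[:,0]>.44)&(W[:,0]<.60)&(W[:,1]>-.3)&(W[:,1]<-.1); A=W[k]
im=np.zeros((600,600),np.uint8)
for p in A: cv2.circle(im,(int((p[0]-.35)*2000),int((p[1]+.35)*2000)),4,255,-1)
im=cv2.morphologyEx(im,cv2.MORPH_OPEN,np.ones((15,15),np.uint8))
n,l,s,_=cv2.connectedComponentsWithStats(im); i=1+np.argmax(s[1:,4]); r,cc=np.nonzero(l==i); print(rect(np.c_[cc/2000+.35,r/2000-.35]))
print('expected',tr(b,-80,0,0),np.degrees(b[2]))
a=c['frame'][130:310,240:460]; cv2.imwrite('pics/t16.png',cv2.resize(a,None,fx=3.5,fy=3.3,interpolation=cv2.INTER_CUBIC))
E
```

```text
{'clock': np.float64(44.9), 'eef_pos': array([ 0.422, -0.193,  0.025]), 'ft_force': array([ 2.266,  6.532, 10.8  ]), 'grip_width': np.float64(0.011)}
shift(cur axes) [-0.7 -1.6  0.6] rot [0.004 0.    0.003] shift(after rot) [-0.7 -1.6  0.6]
(array([ 516.1, -199.8]), array([100.9, 112.6]), 85.8)
expected [ 0.52062688 -0.20223499  0.        ] -4.375822978297787
```

View pics/t16.png

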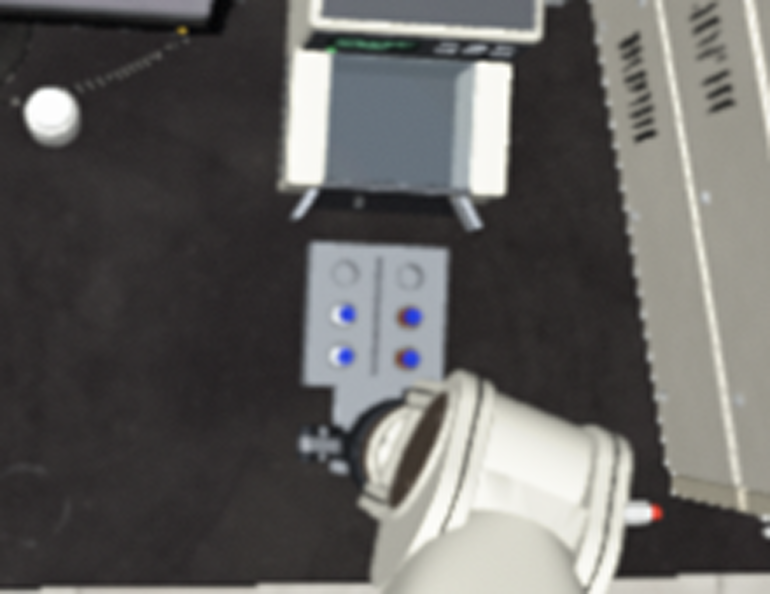

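```bash
python3 - <<'E'
from h import *
b=np.load('bay.npy'); c=snap('top'); W=world(c,mask=np.ones((420,560),bool))
def L(P,o,yaw):
    d=P[:,:2]-o; return np.c_[np.cos(yaw)*d[:,0]+np.sin(yaw)*d[:,1],-np.sin(yaw)*d[:,0]+np.cos(yaw)*d[:,1]]*1000
Q=L(W,b[:2],b[2])
k=(W[:,2]>.052)&(W[:,2]<.075)&(Q[:,0]>20)&(Q[:,0]<80)&(abs(Q[:,1])<110); 
ed=[(Q[k&(abs(Q[:,0]-u)<3),1].min(),Q[k&(abs(Q[:,0]-u)<3),1].max()) for u in range(24,78,6)]
print('bay mid in wrist-bay frame',np.mean(ed,0),np.mean(ed))
g=(W[:,2]>.01)&(W[:,2]<.05)&(Q[:,0]>-16)&(Q[:,0]<10); 
for s in(-1,1):
    m=g&(Q[:,1]*s>40)&(Q[:,1]*s<80); print('guide',s,m.sum(),Q[m].mean(0))
k=(W[:,2]>.017)&(W[:,2]<.028)&(Q[:,0]>-140)&(Q[:,0]<-20)&(abs(Q[:,1])<70)
ed=np.array([(u,Q[k&(abs(Q[:,0]-u)<3),1].min(),Q[k&(abs(Q[:,0]-u)<3),1].max()) for u in range(-125,-33,6)]); print('tray edges',ed.mean(0),ed[:,1:].mean(),'slope',np.degrees(np.polyfit(ed[:,0],ed[:,1:].mean(1),1)[0]), 'u range',Q[k,0].min(),Q[k,0].max())
E
```

```text
bay mid in wrist-bay frame [-77.24649945  76.0075718 ] -0.6194638256344689
guide -1 37 [ -0.96676803 -59.25079857]
guide 1 20 [-1.88874278 59.70891416]
tray edges [-80.         -45.9760342   50.55689893] 2.290432366128676 slope 1.1177397618559854 u range -139.63520465824692 -28.873415538193083
```

Call:
{"method": "play_rows", "body": {
  "plan": [-3,-2,0,0,0,0,-8,0,0,0,0,0,-10,0,0,0,0,0,-8,0,0,0,0,0,-6,0,0,0,0,0,-5,0,0,0,0,0,0,0,0,0,0,0,0,0,0,0,0,0]
}}

```text
clock: 46.0
eef_pos: [0.4509, -0.1979, 0.0241]
tool_rot: [0.038, 0.999, 0.001, -0.011]
ft_force: [-23.2, 3.6, 34.4]
grip_width: 0.0113
```

```bash
python3 - <<'E'
from h import *
o=st();b=np.load('bay.npy');print(o['ft_torque'])
step(tr(b,57-98,0,24),b[2]+np.pi/2)
c=snap('top'); a=c['frame'][130:310,240:460]; cv2.imwrite('pics/t17.png',cv2.resize(a,None,fx=3.5,fy=3.3,interpolation=cv2.INTER_CUBIC))
E
```

```text
{'clock': np.float64(46.0), 'eef_pos': array([ 0.451, -0.198,  0.024]), 'ft_force': array([-23.162,   3.602,  34.362]), 'grip_width': np.float64(0.011)}
[0.69408776 4.52923546 0.15116629]
shift(cur axes) [-108.9    1.    -2.2] rot [ 0.002 -0.021 -0.   ] shift(after rot) [-1.089e+02  1.000e+00  1.000e-01]
```

View pics/t17.png

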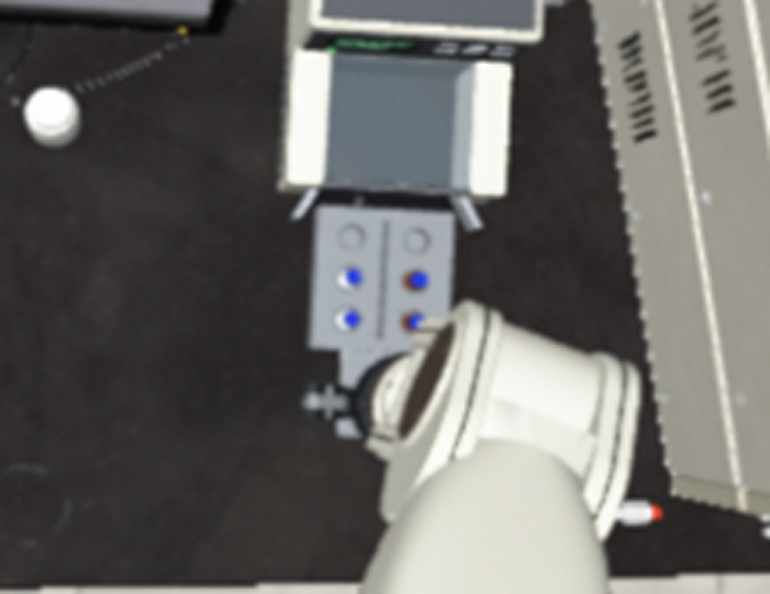

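```bash
python3 - <<'E'
from h import *
c=dict(np.load('w13.npz')); a=c['frame'][120:290,180:375]; cv2.imwrite('pics/w13z.png',cv2.resize(a,(780,680)[:2] if 0 else (688,600),interpolation=cv2.INTER_CUBIC))
b=np.load('bay.npy'); W=world(c,mask=np.ones((420,560),bool)); d=W[:,:2]-b[:2];yaw=b[2]
Q=np.c_[np.cos(yaw)*d[:,0]+np.sin(yaw)*d[:,1],-np.sin(yaw)*d[:,0]+np.cos(yaw)*d[:,1]]*1000
k=(abs(Q[:,1])<48)&(Q[:,0]>-40)&(Q[:,0]<14)&(W[:,2]>.004)&(W[:,2]<.058); print(np.round(np.c_[Q[k],W[k,2]*1000],1)[:40], k.sum())
st()
c2=snap('scene'); a=c2['frame'][180:290,270:420]; cv2.imwrite('pics/s18.png',cv2.resize(a,(800,587),interpolation=cv2.INTER_CUBIC))
E
```

```text
[[ 5.5 18.3 12.8]
 [ 5.5 19.3 12.1]
 [ 6.4 17.3 13.7]
 [ 6.1 18.2 15.8]
 [ 6.3 19.3 14.1]
 [ 6.5 20.3 12.5]
 [ 7.1 18.2 15.7]
 [ 7.3 19.3 14.2]
 [ 7.2 20.3 14.6]
 [ 8.4 18.3 13.8]
 [ 8.4 19.4 13.1]
 [ 8.3 20.3 14.2]
 [ 9.4 18.4 13.3]
 [ 9.2 19.3 14.9]
 [ 9.3 20.4 13.6]
 [10.5 18.4 13.1]
 [10.6 19.5 12.2]
 [10.3 20.4 13.9]
 [11.5 18.5 13.2]
 [11.6 19.5 11.9]
 [11.5 20.5 12.6]
 [12.7 18.5 11.8]
 [12.6 19.5 12.4]
 [12.5 20.5 12.9]
 [13.6 18.6 12.4]
 [13.6 19.6 12.4]
 [13.7 20.6 11.6]] 27
{'clock': np.float64(46.05), 'eef_pos': array([ 0.451, -0.198,  0.024]), 'ft_force': array([-23.402,   4.291,  33.   ]), 'grip_width': np.float64(0.011)}
```

View pics/w13z.png

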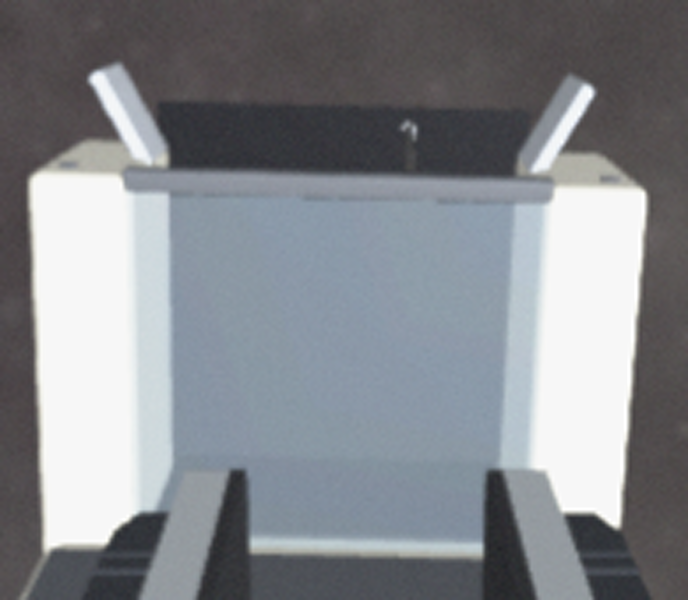

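View pics/s18.png

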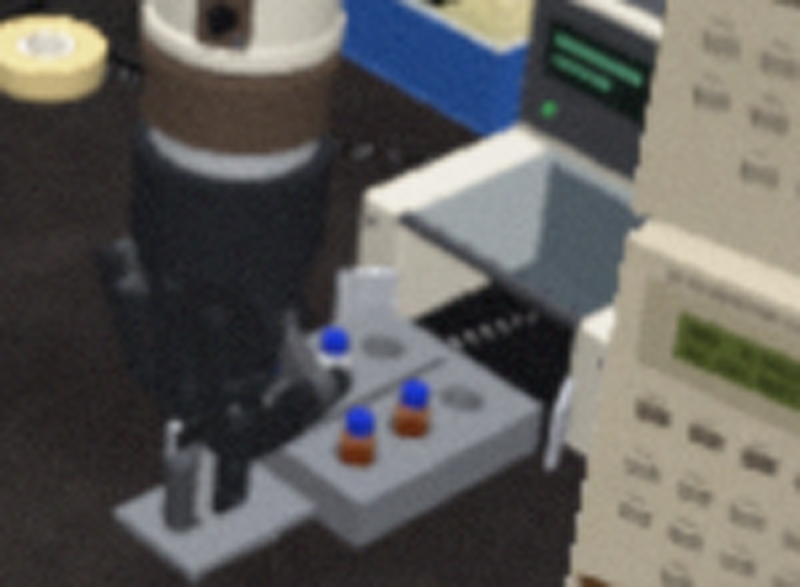

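```bash
python3 - <<'E'
from h import *
c=dict(np.load('w13.npz')); b=np.load('bay.npy')
def Q(p): 
    d=p[:,:2]-b[:2];y=b[2]; return np.c_[np.cos(y)*d[:,0]+np.sin(y)*d[:,1],-np.sin(y)*d[:,0]+np.cos(y)*d[:,1]]*1000
for col in (245,265,285,296,315):
    for row in range(138,172,3):
        p=world(c,(row,col)); 
        if len(p): print(col,row,np.round(Q(p)[0],1),round(p[0,2]*1000,1),c['frame'][row,col],end=' | ')
    print()
E
```

```text
245 138 [ -9.1 -33.4] -0.2 [77 75 81] | 245 141 [ -5.9 -33.5] -1.2 [76 75 80] | 245 144 [ -3.  -33.4] 0.1 [74 75 82] | 245 147 [  0.  -33.3] 1.1 [80 81 85] | 245 150 [  3.2 -33.5] -0.5 [60 55 56] | 245 153 [  6.1 -33.3] 1.7 [58 55 54] | 245 156 [  9.3 -33.3] 1.1 [58 55 51] | 245 159 [ 12.5 -33.4] 0.5 [57 53 53] | 245 162 [ 15.6 -33.4] 0.4 [60 56 53] | 245 165 [ 18.9 -33.5] -0.2 [59 51 51] | 245 168 [ 11.8 -27.1] 64.4 [105  98  95] | 245 171 [ 14.3 -27. ] 65.6 [161 152 147] | 
265 138 [ -9.6 -12.8] -0.7 [74 72 77] | 265 141 [ -6.5 -12.8] -0.5 [77 75 81] | 265 144 [ -3.5 -12.7] -0.1 [78 73 79] | 265 147 [ -0.6 -12.6] 1.1 [77 75 80] | 265 150 [  2.5 -12.6] 1.1 [59 56 56] | 265 153 [  5.6 -12.5] 1.5 [59 51 54] | 265 156 [  8.8 -12.5] 0.8 [57 53 52] | 265 159 [ 11.8 -12.5] 1.7 [58 50 50] | 265 162 [ 15.  -12.4] 1.1 [61 53 52] | 265 165 [ 18.2 -12.4] 0.3 [58 52 54] | 265 168 [ 21.3 -12.4] 0.9 [84 76 75] | 265 171 [13.7 -9.4] 66.5 [163 153 148] | 
285 138 [-10.2   7.8] 0.0 [80 78 85] | 285 141 [-7.   7.9] -0.9 [78 77 83] | 285 144 [-4.1  8. ] 0.5 [74 73 78] | 285 147 [-1.  8.] 0.5 [74 73 79
[... 514 characters left out ...]
64 60 59] | 296 156 [ 6.3 19.3] 14.1 [117 113 110] | 296 159 [ 9.2 19.3] 14.9 [79 78 74] | 296 162 [12.6 19.5] 12.4 [70 69 69] | 296 165 [15.9 19.7] 10.8 [73 71 71] | 296 168 [18.9 19.8] 11.1 [73 68 69] | 296 171 [13.1 17.8] 65.6 [165 155 148] | 
315 138 [-11.   38.7] 0.2 [84 84 88] | 315 141 [-7.9 38.8] 0.4 [79 81 85] | 315 144 [-4.8 39.1] -0.6 [82 82 89] | 315 147 [-1.7 39.2] -0.4 [81 82 86] | 315 150 [ 1.2 39.2] 1.0 [77 75 78] | 315 153 [ 4.5 39.5] -0.4 [67 59 57] | 315 156 [ 7.4 39.5] 0.7 [62 56 56] | 315 159 [10.6 39.7] 0.4 [62 57 56] | 315 162 [13.9 40. ] -0.7 [64 58 58] | 315 165 [16.8 40. ] 0.7 [65 59 57] | 315 168 [19.9 40.1] 1.2 [65 57 57] | 315 171 [12.7 34.5] 65.8 [155 145 139] |
```

```bash
cat > bt.py <<'E'
from h import *
def relbay(c):
    b=np.load('bay.npy'); W=world(c,mask=np.ones((420,560),bool)); d=W[:,:2]-b[:2];y=b[2]
    Q=np.c_[np.cos(y)*d[:,0]+np.sin(y)*d[:,1],-np.sin(y)*d[:,0]+np.cos(y)*d[:,1]]*1000
    return Q,W[:,2]*1000
E
python3 - <<'E'
from bt import *
c=snap('top'); Q,z=relbay(c)
im=np.zeros((600,800,3),np.uint8)
for lo,hi,col in((28,50,(0,0,255)),(52,75,(255,255,255)),(14,28,(0,255,0)),(5,14,(255,0,0))):
    k=(z>lo)&(z<hi)&(abs(Q[:,1])<95)&(Q[:,0]>-150)&(Q[:,0]<60)
    for p in Q[k]: cv2.circle(im,(int(400-p[1]*4),int(240-p[0]*4+0)),3,col,-1)
cv2.line(im,(400,0),(400,600),(0,255,255),1); cv2.line(im,(0,240),(800,240),(0,255,255),1)
cv2.imwrite('pics/m19.png',im)
E
```

```text
(no output)
```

View pics/m19.png

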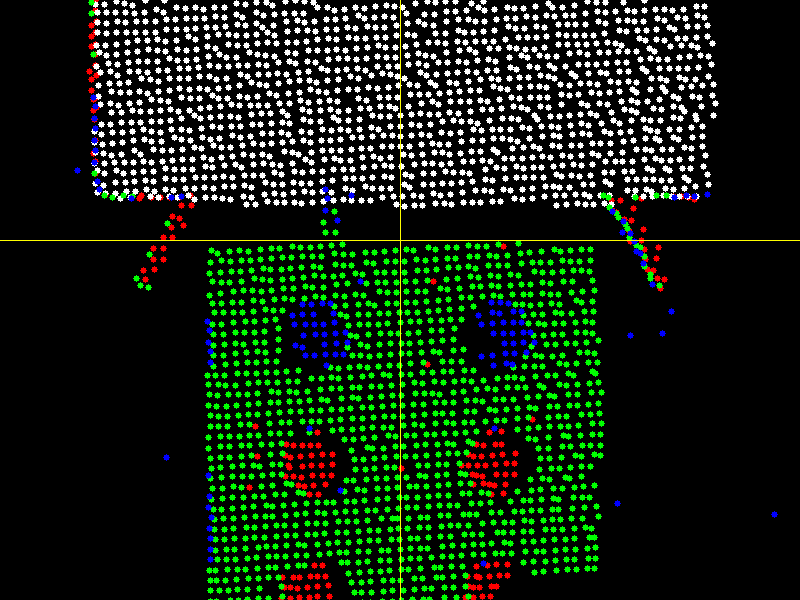

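Call:
{"method": "play_rows", "body": {
  "plan": [6,0,0,0,0,0,6,0,0,0,0,0,4,0,0,0,0,0,0,0,0,0,0,0,0,0,0,0,0,0]
}}

```text
clock: 46.78
eef_pos: [0.4461, -0.1988, 0.0243]
tool_rot: [0.038, 0.999, 0.0, -0.0]
ft_force: [3.1, -0.7, 6.5]
grip_width: 0.0109
```

```bash
python3 - <<'E'
from h import *
o=st();b=np.load('bay.npy');print(o['ft_torque'],np.round(o['joint_pos'],3),np.round(o['tau'],1))
step(tr(b,57-98,0,24),b[2]+np.pi/2)
c=snap('top'); a=c['frame'][130:310,240:460]; cv2.imwrite('pics/t20.png',cv2.resize(a,None,fx=3.5,fy=3.3,interpolation=cv2.INTER_CUBIC))
c2=snap('scene'); a=c2['frame'][180:290,270:420]; cv2.imwrite('pics/s20.png',cv2.resize(a,(800,587),interpolation=cv2.INTER_CUBIC))
c2=snap('wrist','w20.png')
E
```

```text
{'clock': np.float64(46.775), 'eef_pos': array([ 0.446, -0.199,  0.024]), 'ft_force': array([ 3.076, -0.666,  6.492]), 'grip_width': np.float64(0.011)}
[ 0.21633178 -0.08389797 -0.00194474] [-0.419  0.431 -0.354  0.787  0.    -0.344] [ -0.8 -36.1  15.4   0.5  -0.4  -0. ]
shift(cur axes) [-113.6    2.2    0.2] rot [ 0.    -0.001  0.001] shift(after rot) [-113.6    2.3    0.3]
```

View pics/s20.png

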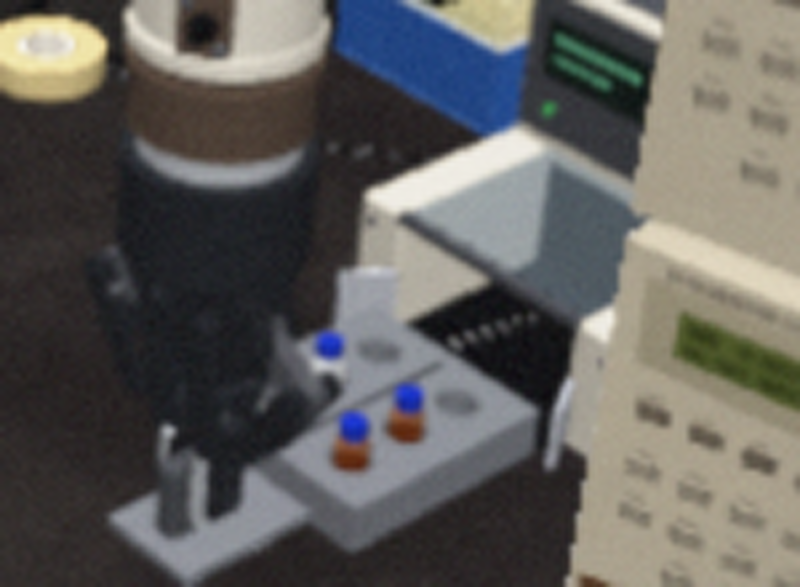

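View pics/w20.png

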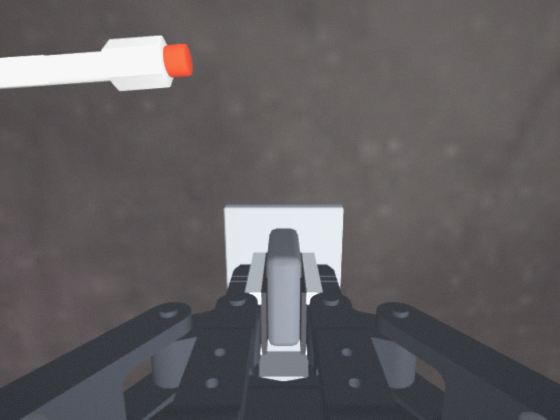

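Call:
{"method": "play_rows", "body": {
  "plan": [0,0,-2,0,0,0,0,0,-2,0,0,0,-2,1,0,0,0,0,-4,0,0,0,0,0,-5,0,0,0,0,0,-5,0,0,0,0,0,0,0,0,0,0,0]
}}

```text
clock: 47.8
eef_pos: [0.4635, -0.1994, 0.0281]
tool_rot: [0.038, 0.999, -0.0, 0.0]
ft_force: [-0.8, 0.8, -3.7]
grip_width: 0.0112
```

```bash
python3 - <<'E'
from h import *
o=st();b=np.load('bay.npy');print(o['ft_torque'])
step(tr(b,57-98,0,24),b[2]+np.pi/2)
E
```

```text
{'clock': np.float64(47.8), 'eef_pos': array([ 0.463, -0.199,  0.028]), 'ft_force': array([-0.836,  0.796, -3.669]), 'grip_width': np.float64(0.011)}
[ 0.02072169  0.33376795 -0.03569118]
shift(cur axes) [-96.2   1.4   4.1] rot [-0.     0.001  0.001] shift(after rot) [-96.2   1.6   4.1]
```

Call:
{"method": "play_rows", "body": {
  "plan": [-3,0.8,0,0,0,0,-5,0,0,0,0,0,-6,0,0,0,0,0,-6,0,0,0,0,0,-6,0,0,0,0,0,-4,0,0,0,0,0,0,0,0,0,0,0,0,0,0,0,0,0]
}}

```text
clock: 48.8
eef_pos: [0.4924, -0.2006, 0.0279]
tool_rot: [0.038, 0.999, 0.0, -0.0]
ft_force: [-0.3, 0.2, -4.4]
grip_width: 0.0109
```

```bash
python3 - <<'E'
from bt import *
o=st();b=np.load('bay.npy');print(o['ft_torque'])
step(tr(b,57-98,0,24),b[2]+np.pi/2)
c=snap('top'); Q,z=relbay(c)
im=np.zeros((600,800,3),np.uint8)
for lo,hi,col in((28,50,(0,0,255)),(52,75,(255,255,255)),(14,32,(0,255,0)),(5,14,(255,0,0))):
    k=(z>lo)&(z<hi)&(abs(Q[:,1])<95)&(Q[:,0]>-150)&(Q[:,0]<60)
    for p in Q[k]: cv2.circle(im,(int(400-p[1]*4),int(240-p[0]*4+0)),3,col,-1)
cv2.line(im,(400,0),(400,600),(0,255,255),1); cv2.line(im,(0,240),(800,240),(0,255,255),1)
cv2.imwrite('pics/m21.png',im)
c2=snap('scene'); a=c2['frame'][180:290,270:420]; cv2.imwrite('pics/s21.png',cv2.resize(a,(800,587),interpolation=cv2.INTER_CUBIC))
E
```

```text
{'clock': np.float64(48.8), 'eef_pos': array([ 0.492, -0.201,  0.028]), 'ft_force': array([-0.258,  0.156, -4.363]), 'grip_width': np.float64(0.011)}
[ 0.00514941  0.31268669 -0.02511979]
shift(cur axes) [-67.3   0.5   3.8] rot [ 0.    -0.001  0.001] shift(after rot) [-67.2   0.6   3.9]
```

View pics/m21.png

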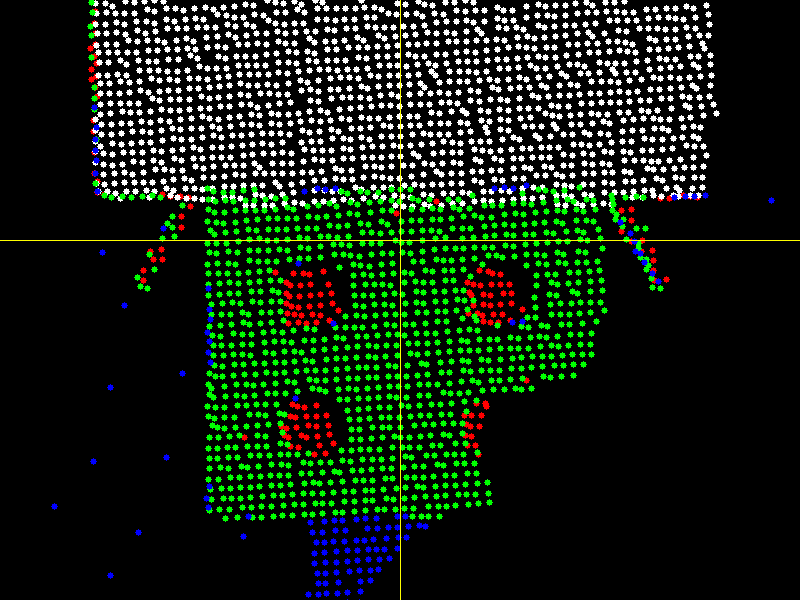

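View pics/s21.png

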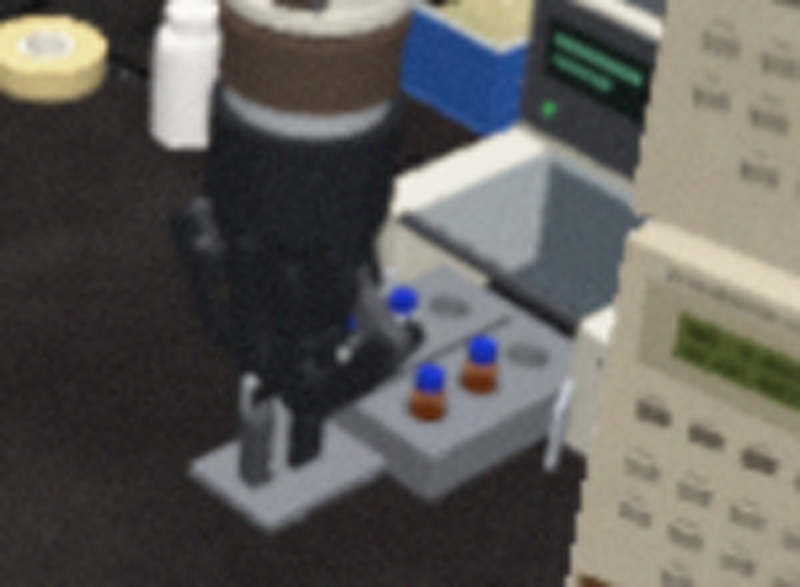

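Call:
{"method": "play_rows", "body": {
  "plan": [-4,0.3,0,0,0,0,-7,0,0,0,0,0,-8,0,0,0,0,0,-8,0,0,0,0,0,-8,0,0,0,0,0,-8,0,0,0,0,0,-6,0,0,0,0,0,-4,0,0,0,0,0,0,0,0,0,0,0,0,0,0,0,0,0]
}}

```text
clock: 50.15
eef_pos: [0.5453, -0.2044, 0.0279]
tool_rot: [0.038, 0.999, 0.0, -0.0]
ft_force: [-0.5, 0.5, -4.5]
grip_width: 0.0114
```

```bash
python3 - <<'E'
from bt import *
o=st();b=np.load('bay.npy');print(o['ft_torque'])
step(tr(b,57-98,0,24),b[2]+np.pi/2)
E
```

```text
{'clock': np.float64(50.15), 'eef_pos': array([ 0.545, -0.204,  0.028]), 'ft_force': array([-0.514,  0.514, -4.491]), 'grip_width': np.float64(0.011)}
[-0.01046183  0.33907242  0.04694206]
shift(cur axes) [-14.3   0.2   3.9] rot [ 0.    -0.001  0.001] shift(after rot) [-14.3   0.2   3.9]
```

Smooth with no contact. I'll lower it and then push the last 14 mm.

Call:
{"method": "play_rows", "body": {
  "plan": [-3,0,0,0,0,0,0,0,1.5,0,0,0,0,0,1.2,0,0,0,0,0,0,0,0,0,0,0,0,0,0,0]
}}

```text
clock: 50.78
eef_pos: [0.5486, -0.2047, 0.0253]
tool_rot: [0.038, 0.999, -0.0, -0.0]
ft_force: [0.6, -0.8, -3.7]
grip_width: 0.0111
```

```bash
python3 - <<'E'
from bt import *
o=st();b=np.load('bay.npy')
step(tr(b,57-98,0,24),b[2]+np.pi/2)
E
```

```text
{'clock': np.float64(50.775), 'eef_pos': array([ 0.549, -0.205,  0.025]), 'ft_force': array([ 0.632, -0.848, -3.741]), 'grip_width': np.float64(0.011)}
shift(cur axes) [-11.    0.3   1.3] rot [-0.    -0.     0.001] shift(after rot) [-11.    0.3   1.3]
```

Call:
{"method": "play_rows", "body": {
  "plan": [-3,0,0,0,0,0,-4,0,0,0,0,0,-2,0,0,0,0,0,-1,0,0.3,0,0,0,0,0,0.3,0,0,0,0,0,0,0,0,0]
}}

```text
clock: 51.52
eef_pos: [0.5584, -0.2053, 0.0246]
tool_rot: [0.038, 0.999, 0.0, -0.0]
ft_force: [-1.0, 0.4, -3.5]
grip_width: 0.0112
```

```bash
python3 - <<'E'
from bt import *
o=st();b=np.load('bay.npy')
step(tr(b,57-98,0,24),b[2]+np.pi/2)
E
```

```text
{'clock': np.float64(51.525), 'eef_pos': array([ 0.558, -0.205,  0.025]), 'ft_force': array([-0.968,  0.423, -3.493]), 'grip_width': np.float64(0.011)}
shift(cur axes) [-1.1  0.2  0.6] rot [ 0.    -0.     0.001] shift(after rot) [-1.1  0.2  0.6]
```

Call:
{"method": "play_rows", "body": {
  "plan": [-1,0,0.4,0,0,0,-1,0,0.3,0,0,0,-1,0,0,0,0,0,-1,0,0,0,0,0,0,0,0,0,0,0,0,0,0,0,0,0]
}}

```text
clock: 52.28
eef_pos: [0.562, -0.2057, 0.0243]
tool_rot: [0.038, 0.999, -0.0, -0.001]
ft_force: [-5.0, 0.4, 4.5]
grip_width: 0.011
```

```bash
python3 - <<'E'
from bt import *
o=st();b=np.load('bay.npy')
step(tr(b,57-98,0,24),b[2]+np.pi/2)
E
```

```text
{'clock': np.float64(52.275), 'eef_pos': array([ 0.562, -0.206,  0.024]), 'ft_force': array([-4.964,  0.374,  4.476]), 'grip_width': np.float64(0.011)}
shift(cur axes) [2.5 0.3 0.3] rot [-0.    -0.001  0.001] shift(after rot) [2.5 0.3 0.3]
```

Call:
{"method": "play_rows", "body": {
  "plan": [-1,0,0,0,0,0,-1,0,0,0,0,0,-1,0,0,0,0,0,-1,0,0,0,0,0,0,0,0,0,0,0,0,0,0,0,0,0]
}}

```text
clock: 53.02
eef_pos: [0.5621, -0.2057, 0.0243]
tool_rot: [0.038, 0.999, 0.0, -0.004]
ft_force: [-14.3, 0.9, 11.3]
grip_width: 0.0112
```

```bash
python3 - <<'E'
from bt import *
o=st();b=np.load('bay.npy')
step(tr(b,57-98,0,24),b[2]+np.pi/2)
E
```

```text
{'clock': np.float64(53.025), 'eef_pos': array([ 0.562, -0.206,  0.024]), 'ft_force': array([-14.265,   0.912,  11.305]), 'grip_width': np.float64(0.011)}
shift(cur axes) [2.6 0.3 0.3] rot [-0.    -0.008  0.   ] shift(after rot) [2.6 0.3 0.3]
```

Call:
{"method": "play_rows", "body": {
  "plan": [2,0,-0.5,0,0,0,1.5,0,0,0,0,0,0,0,0,0,0,0,0,0,0,0,0,0]
}}

```text
clock: 53.52
eef_pos: [0.5621, -0.2057, 0.0243]
tool_rot: [0.038, 0.999, -0.0, -0.001]
ft_force: [-6.5, 0.7, 1.1]
grip_width: 0.0109
```

Call:
{"method": "play_rows", "body": {
  "plan": [0,0,0,0,0,0,0,0,0,0,0,0,0,0,0,0,0,0,0,0,0,0,0,0,0,0,-15,0,0,0,0,0,-25,0,0,0,0,0,-40,0,0,0,-20,0,-40,0,0,0,-20,0,-40,0,0,0,0,0,-20,0,0,0,0,0,0,0,0,0,0,0,0,0,0,0],
  "hand": 32
}}

```text
clock: 55.02
eef_pos: [0.6023, -0.2086, 0.2038]
tool_rot: [0.038, 0.999, 0.0, -0.001]
ft_force: [-0.0, 0.6, -0.4]
grip_width: 0.0274
```

```bash
python3 - <<'E'
from bt import *
o=st(); c=snap('wrist','w22.png'); Q,z=relbay(c)
b=np.load('bay.npy')
# vials + fin in bay frame
k=(z>36)&(z<47)&(Q[:,0]>-75)&(Q[:,0]<-10)&(abs(Q[:,1])<30); print('fin',k.sum(),rect(Q[k]/1000) if k.sum()>10 else '',np.median(z[k]) if k.sum() else '')
k=(z>17)&(z<28)&(Q[:,0]>-30)&(Q[:,0]<14)&(abs(Q[:,1])<60); print('block rear',k.sum(),Q[k].min(0),Q[k].max(0))
snap('top','t22.png')
E
```

```text
{'clock': np.float64(55.025), 'eef_pos': array([ 0.602, -0.209,  0.204]), 'ft_force': array([-0.012,  0.571, -0.366]), 'grip_width': np.float64(0.027)}
fin 702 (array([-58.2,   1.2]), array([33.3, 12.4]), 0.0) 41.46857452202962
block rear 3704 [-15.20558738 -59.9017201 ] [13.99412151 59.97812525]
```

View pics/w22.png

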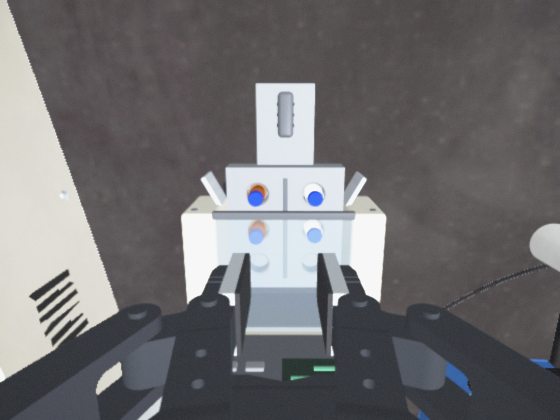

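The tray sits about 18 mm short of home: the fin reads bay x -58 and should read -41, so it shifted after release. The vials are still seated. I'll regrip and push again, checking as I go.

```bash
python3 - <<'E'
from bt import *
b=np.load('bay.npy'); c=snap('wrist'); Q,z=relbay(c)
k=(z>36)&(z<47)&(Q[:,0]>-85)&(Q[:,0]<-10)&(abs(Q[:,1])<30); print('fin',rect(Q[k]/1000))
step(tr(b,-58.2,1.2,24.5),b[2]+np.pi/2)
E
```

```text
fin (array([-58.5,   1.3]), array([12.4, 34. ]), 89.8)
shift(cur axes) [ 59.3   1.2 178.7] rot [ 0.001 -0.003  0.001] shift(after rot) [ 59.8   1.3 178.5]
```

View pics/t22.png

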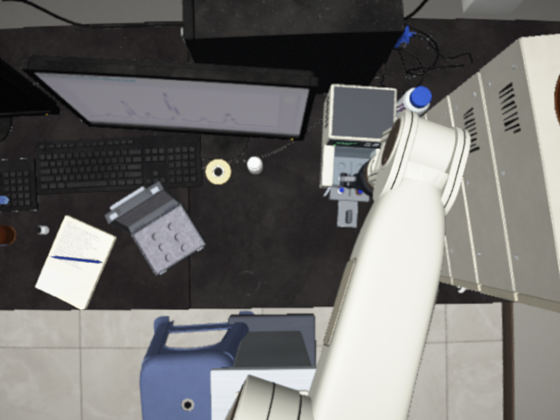

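Call:
{"method": "play_rows", "body": {
  "plan": [20,0.4,20,0,0,0,20,0.4,30,0,0,0,19.5,0.4,40,0,0,0,0,0,35,0,0,0,0,0,0,0,0,0,0,0,0,0,0,0,0,0,0,0,0,0,0,0,0,0,0,0]
}}

```text
clock: 56.18
eef_pos: [0.5448, -0.2034, 0.0809]
tool_rot: [0.038, 0.999, -0.0, 0.001]
ft_force: [0.5, -0.1, -0.3]
grip_width: 0.0273
```

```bash
python3 - <<'E'
from bt import *
b=np.load('bay.npy'); st()
step(tr(b,-58.2,1.2,24.5),b[2]+np.pi/2)
E
```

```text
{'clock': np.float64(56.175), 'eef_pos': array([ 0.545, -0.203,  0.081]), 'ft_force': array([ 0.511, -0.115, -0.322]), 'grip_width': np.float64(0.027)}
shift(cur axes) [ 2.5  0.6 56.4] rot [-0.001  0.003  0.001] shift(after rot) [ 2.4  0.5 56.4]
```

Call:
{"method": "play_rows", "body": {
  "plan": [2,0.5,18,0,0,0,0,0,18,0,0,0,0,0,16,0,0,0,0,0,3,0,0,0,0,0,0,0,0,0,0,0,0,0,0,0,0,0,0,0,0,0]
}}

```text
clock: 57.05
eef_pos: [0.5423, -0.2026, 0.0252]
tool_rot: [0.038, 0.999, -0.0, 0.001]
ft_force: [-0.7, -0.1, 0.9]
grip_width: 0.0275
```

Call:
{"method": "play_rows", "body": {
  "plan": [0,0,0,0,0,0,0,0,0,0,0,0,0,0,0,0,0,0,0,0,0,0,0,0,0,0,0,0,0,0],
  "hand": 0
}}

```text
clock: 57.68
eef_pos: [0.5421, -0.2027, 0.0251]
tool_rot: [0.038, 0.999, -0.0, 0.0]
ft_force: [-1.6, -0.8, 5.3]
grip_width: 0.0109
```

```bash
python3 - <<'E'
from bt import *
b=np.load('bay.npy'); o=st()
step(tr(b,-58.2,1.2,24.5),b[2]+np.pi/2); step(tr(b,57-98,0,24),b[2]+np.pi/2)
E
```

```text
{'clock': np.float64(57.675), 'eef_pos': array([ 0.542, -0.203,  0.025]), 'ft_force': array([-1.576, -0.787,  5.342]), 'grip_width': np.float64(0.011)}
shift(cur axes) [-0.4  0.   0.6] rot [-0.001  0.001  0.001] shift(after rot) [-0.4  0.   0.6]
shift(cur axes) [-17.6  -1.2   1.1] rot [-0.001  0.001  0.001] shift(after rot) [-17.6  -1.2   1.1]
```

Call:
{"method": "play_rows", "body": {
  "plan": [-2,0,-0.5,0,0,0,-4,0,0,0,0,0,-4,0,0,0,0,0,-3,0,0,0,0,0,-1,0,0,0,0,0,0,0,0,0,0,0,0,0,0,0,0,0]
}}

```text
clock: 58.55
eef_pos: [0.5522, -0.2034, 0.0251]
tool_rot: [0.038, 0.999, 0.0, -0.003]
ft_force: [-9.9, -0.4, 10.0]
grip_width: 0.011
```

```bash
python3 - <<'E'
from bt import *
b=np.load('bay.npy'); o=st()
step(tr(b,57-98,0,24),b[2]+np.pi/2)
c2=snap('scene'); a=c2['frame'][180:290,270:420]; cv2.imwrite('pics/s23.png',cv2.resize(a,(800,587),interpolation=cv2.INTER_CUBIC))
E
```

```text
{'clock': np.float64(58.55), 'eef_pos': array([ 0.552, -0.203,  0.025]), 'ft_force': array([-9.881, -0.43 , 10.008]), 'grip_width': np.float64(0.011)}
shift(cur axes) [-7.5 -1.3  1. ] rot [-0.    -0.006  0.   ] shift(after rot) [-7.4 -1.3  1.1]
```

View pics/s23.png

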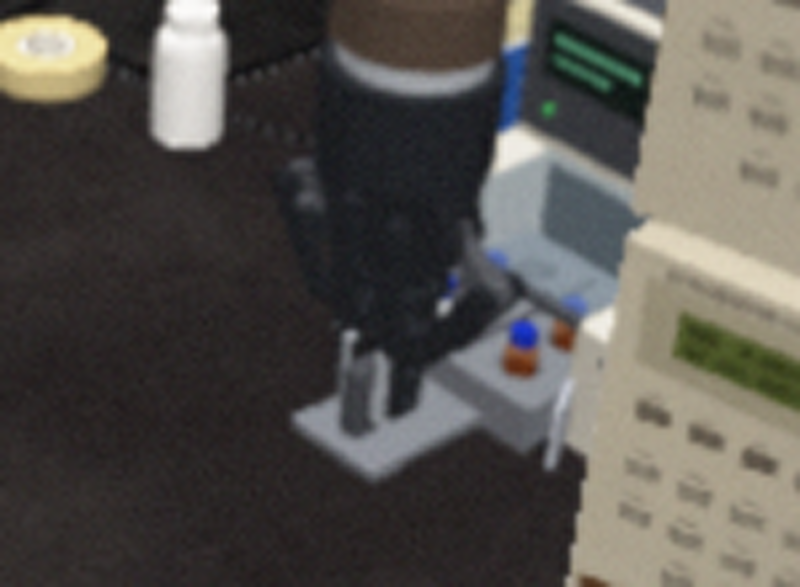

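Call:
{"method": "play_rows", "body": {
  "plan": [0,0,-1.5,0,0,0,-2,-0.5,-0.5,0,0,0,-2,0,0,0,0,0,-2,0,0,0,0,0,0,0,0,0,0,0,0,0,0,0,0,0]
}}

```text
clock: 59.35
eef_pos: [0.5611, -0.2041, 0.0264]
tool_rot: [0.038, 0.999, 0.0, -0.001]
ft_force: [-2.2, 0.2, -4.1]
grip_width: 0.0112
```

```bash
python3 - <<'E'
from bt import *
b=np.load('bay.npy'); o=st()
step(tr(b,57-98,0,24),b[2]+np.pi/2)
E
```

```text
{'clock': np.float64(59.35), 'eef_pos': array([ 0.561, -0.204,  0.026]), 'ft_force': array([-2.151,  0.24 , -4.113]), 'grip_width': np.float64(0.011)}
shift(cur axes) [ 1.5 -1.2  2.4] rot [ 0.    -0.002  0.001] shift(after rot) [ 1.5 -1.2  2.4]
```

Lifted, it slides freely. I'll lower it and push to the stop.

Call:
{"method": "play_rows", "body": {
  "plan": [-1,0,1,0,0,0,-1,0,0.8,0,0,0,-1,0,0,0,0,0,-1,0,0,0,0,0,-1,0,0,0,0,0,-1,0,0,0,0,0,0,0,0,0,0,0,0,0,0,0,0,0]
}}

```text
clock: 60.35
eef_pos: [0.561, -0.204, 0.0251]
tool_rot: [0.038, 0.999, 0.001, -0.006]
ft_force: [-18.4, 1.3, 9.8]
grip_width: 0.011
```

```bash
python3 - <<'E'
from bt import *
b=np.load('bay.npy'); o=st()
step(tr(b,57-98,0,24),b[2]+np.pi/2)
c=snap('top','t24.png')
E
```

```text
{'clock': np.float64(60.35), 'eef_pos': array([ 0.561, -0.204,  0.025]), 'ft_force': array([-18.39 ,   1.269,   9.832]), 'grip_width': np.float64(0.011)}
shift(cur axes) [ 1.4 -1.3  1.1] rot [ 0.001 -0.012  0.   ] shift(after rot) [ 1.4 -1.3  1.1]
```

Call:
{"method": "play_rows", "body": {
  "plan": [2,0,0,0,0,0,2,0,0,0,0,0,0.5,0,-0.5,0,0,0,0,0,0,0,0,0,0,0,0,0,0,0]
}}

```text
clock: 61.02
eef_pos: [0.561, -0.204, 0.0253]
tool_rot: [0.038, 0.999, 0.0, -0.002]
ft_force: [-5.6, 0.3, -1.0]
grip_width: 0.0109
```

Call:
{"method": "play_rows", "body": {
  "plan": [0,0,0,0,0,0,0,0,0,0,0,0,0,0,0,0,0,0,0,0,0,0,0,0],
  "hand": 32
}}

```text
clock: 61.52
eef_pos: [0.5638, -0.2047, 0.0261]
tool_rot: [0.038, 0.999, -0.0, 0.001]
ft_force: [0.4, 0.1, -0.0]
grip_width: 0.0274
```

```bash
python3 - <<'E'
from bt import *
b=np.load('bay.npy'); o=st()
c=snap('wrist','w25.png'); Q,z=relbay(c)
k=(z>36)&(z<47)&(Q[:,0]>-85)&(Q[:,0]<-10)&(abs(Q[:,1])<30); print('fin',k.sum(),rect(Q[k]/1000))
c2=snap('scene'); a=c2['frame'][180:290,270:420]; cv2.imwrite('pics/s25.png',cv2.resize(a,(800,587),interpolation=cv2.INTER_CUBIC))
E
```

```text
{'clock': np.float64(61.525), 'eef_pos': array([ 0.564, -0.205,  0.026]), 'ft_force': array([ 0.395,  0.109, -0.006]), 'grip_width': np.float64(0.027)}
fin 4514 (array([-40.5,   2.8]), array([39.2, 43.4]), 37.7)
```

View pics/w25.png

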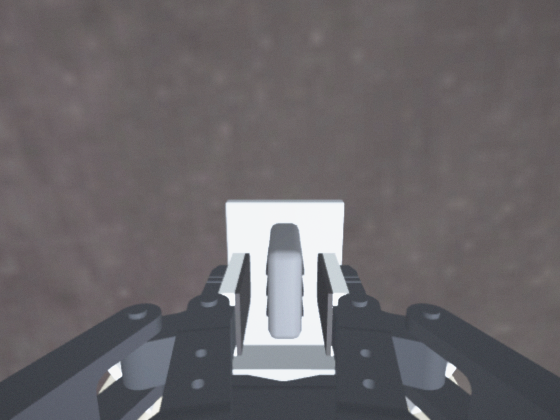

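View pics/s25.png

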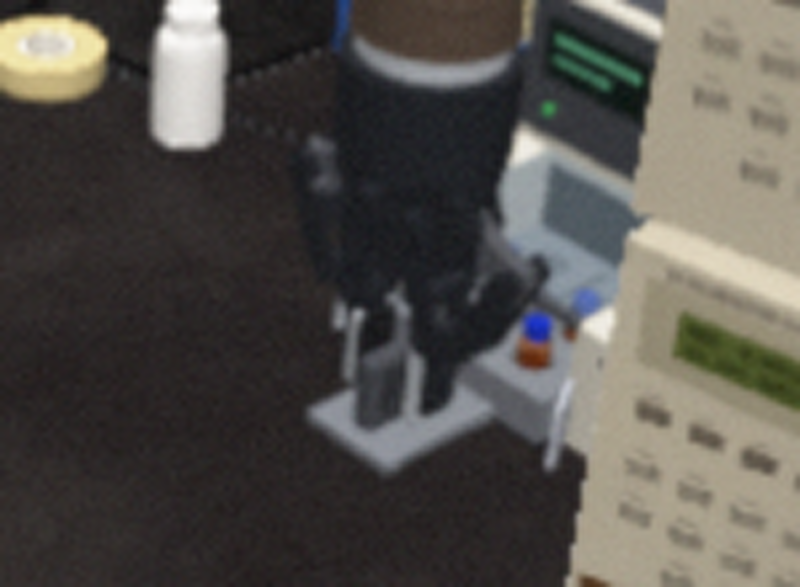

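```bash
python3 - <<'E'
from bt import *
b=np.load('bay.npy'); c=snap('scene'); 
f=lambda X:np.round([( p[0]-270)*800/150 for p in proj(c,X)]+[(p[1]-180)*587/110 for p in proj(c,X)])
for s in (57,40):
    for nm,(x,y,z) in dict(rearR_bot=(-55,-50,0),rearR_top=(-55,-50,23),rearL_top=(-55,50,23),fin=(-98,0,42),vial=(-32,-24,42),tongueR=(-123,-20,4)).items():
        print(s,nm,f(tr(b,s+x,y,z)))
print('guideR tip',f(tr(b,-10,-65,0)),f(tr(b,-10,-65,48)))
print('bar R',f(tr(b,12,-51,64)),'bar L',f(tr(b,12,51,64)))
E
```

```text
57 rearR_bot [536. 446.]
57 rearR_top [542. 404.]
57 rearL_top [379. 299.]
57 fin [394. 349.]
57 vial [538. 322.]
57 tongueR [377. 463.]
40 rearR_bot [509. 461.]
40 rearR_top [515. 418.]
40 rearL_top [352. 312.]
40 fin [365. 363.]
40 vial [512. 335.]
40 tongueR [349. 478.]
guideR tip [543. 474.] [557. 383.]
bar R [572. 319.] bar L [401. 216.]
```

By projection the tray is now home: the measured corner (536,440) and vial cap (538,325) match the predicted home positions. I'll retreat straight up and recheck.

Call:
{"method": "play_rows", "body": {
  "plan": [0,0,-6,0,0,0,0,0,-15,0,0,0,0,0,-25,0,0,0,0,0,-40,0,0,0,-20,0,-45,0,0,0,-20,0,-40,0,0,0,0,0,-10,0,0,0,0,0,0,0,0,0,0,0,0,0,0,0]
}}

```text
clock: 62.8
eef_pos: [0.6016, -0.2072, 0.2051]
tool_rot: [0.038, 0.999, 0.0, -0.002]
ft_force: [-0.4, -0.7, -0.6]
grip_width: 0.0272
```

```bash
python3 - <<'E'
from bt import *
o=st(); c=snap('wrist','w26.png'); Q,z=relbay(c)
k=(z>36)&(z<47)&(Q[:,0]>-85)&(Q[:,0]<-10)&(abs(Q[:,1])<30); print('fin',k.sum(),rect(Q[k]/1000))
k=(z>18)&(z<28)&(abs(Q[:,1])<48)&(Q[:,0]>-30)&(Q[:,0]<9); print('block rear edge',np.percentile(Q[k,0],[0,1,5]),k.sum())
k=(z>1.5)&(z<10)&(Q[:,0]<-5)&(Q[:,0]>-100)&(abs(Q[:,1])<40); print('tongue',rect(Q[k]/1000))
step(bar(1.8)+[0,0,.05],CY)
E
```

```text
{'clock': np.float64(62.8), 'eef_pos': array([ 0.602, -0.207,  0.205]), 'ft_force': array([-0.384, -0.727, -0.592]), 'grip_width': np.float64(0.027)}
fin 682 (array([-38.8,   1.4]), array([13.3, 33.3]), 89.8)
block rear edge [3.58621123 3.77249686 3.89234192] 779
tongue (array([-52.3,  -0.1]), array([79.4, 94.7]), 89.8)
shift(cur axes) [ 56.4 518.2 -31.9] rot [-0.001 -0.004  0.951] shift(after rot) [454.4 255.3 -32.7]
```

View pics/w26.png

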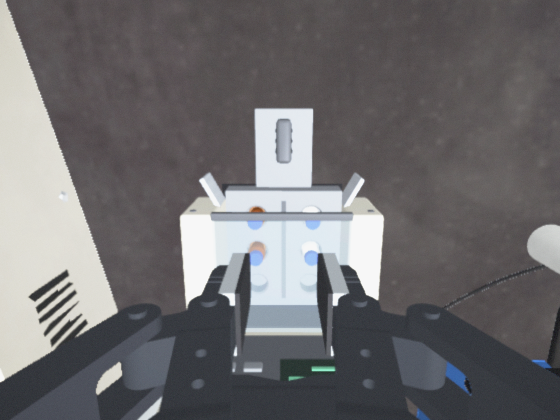

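The tray is home: its rear edge is 3.7 mm inside the mouth frame, the yaw matches and all four vials are in. Now to close the case.

Call:
{"method": "play_rows", "body": {
  "plan": [0,0,-10,0,0,0.158,0,0,-10,0,0,0.158,0,0,-10,0,0,0.158,0,0,-3,0,0,0.159,0,0,0,0,0,0.159,0,0,0,0,0,0.159,50.5,28.4,0,0,0,0,50.5,28.4,0,0,0,0,50.5,28.4,0,0,0,0,50.5,28.4,0,0,0,0,50.5,28.4,0,0,0,0,50.5,28.4,0,0,0,0,50.5,28.4,0,0,0,0,50.5,28.4,0,0,0,0,50.5,28.1,0,0,0,0,0,0,0,0,0,0,0,0,0,0,0,0,0,0,0,0,0,0,0,0,0,0,0,0]
}}

```text
clock: 65.22
eef_pos: [0.5864, 0.3119, 0.2399]
tool_rot: [0.492, 0.871, -0.0, 0.0]
ft_force: [0.0, 0.6, 0.1]
grip_width: 0.0276
```

```bash
python3 - <<'E'
from h import *
o=st(); step(bar(1.8)+[0,0,-.008],CY)
c=snap('wrist','w27.png'); W=world(c,mask=np.ones((420,560),bool))
d=W[:,:2]-CASE; x=(np.cos(CY)*d[:,0]+np.sin(CY)*d[:,1])*1000; y=(-np.sin(CY)*d[:,0]+np.cos(CY)*d[:,1])*1000; z=W[:,2]*1000
k=(z>175)&(z<205)&(x>70)&(x<140)&(y>-50)&(y<50); print(k.sum(),np.round(np.c_[x,y,z][k].mean(0),1) if k.sum() else '',np.round(np.percentile(x[k],[2,98]),1) if k.sum() else '', z[k].max() if k.sum() else '')
Q=np.c_[x,y,z][k]
for a in range(-50,50,10):
    m=(Q[:,1]>=a)&(Q[:,1]<a+10); print(a,m.sum(),np.round(Q[m].mean(0),1) if m.sum() else '')
E
```

```text
{'clock': np.float64(65.225), 'eef_pos': array([0.586, 0.312, 0.24 ]), 'ft_force': array([0.03 , 0.607, 0.106]), 'grip_width': np.float64(0.028)}
shift(cur axes) [ 2.5 -0.6 60.4] rot [-0.     0.    -0.002] shift(after rot) [ 2.5 -0.6 60.4]
3292 [108.1   4.3 190.9] [102.4 113. ] 194.55915173977507
-50 86 [107.5 -41.4 190.1]
-40 343 [107.6 -35.4 190. ]
-30 331 [108.3 -25.  191.4]
-20 339 [108.2 -14.9 191.4]
-10 349 [108.3  -4.9 191.5]
0 357 [108.3   5.1 191.5]
10 368 [108.4  15.  191.6]
20 395 [108.4  25.2 191.4]
30 444 [108.2  35.2 191.1]
40 280 [106.7  42.6 187.2]
```

View pics/w27.png

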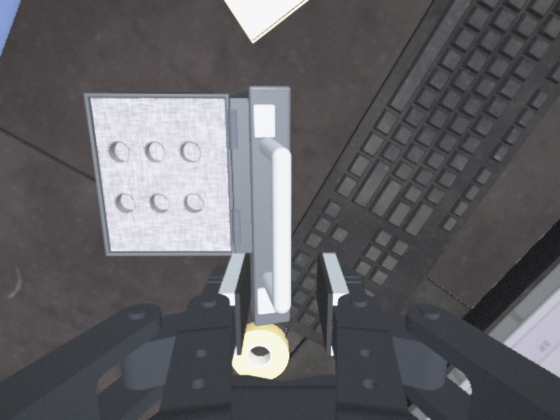

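Call:
{"method": "play_rows", "body": {
  "plan": [2.5,-0.6,15,0,0,0,0,0,16,0,0,0,0,0,16,0,0,0,0,0,11,0,0,0,0,0,0,0,0,0,0,0,0,0,0,0]
}}

```text
clock: 66.03
eef_pos: [0.5846, 0.3153, 0.1825]
tool_rot: [0.491, 0.871, 0.001, 0.0]
ft_force: [0.3, 0.1, 0.1]
grip_width: 0.0276
```

Call:
{"method": "play_rows", "body": {
  "plan": [0,0,0,0,0,0,0,0,0,0,0,0,0,0,0,0,0,0,0,0,0,0,0,0,0,0,0,0,0,0],
  "hand": 0
}}

```text
clock: 66.65
eef_pos: [0.5834, 0.3147, 0.1828]
tool_rot: [0.491, 0.871, -0.001, -0.0]
ft_force: [-5.0, -3.6, 5.1]
grip_width: 0.0082
```

```bash
python3 - <<'E'
from h import *
o=st(); print(bar(1.8)); T=tool()
ts=np.round(np.arange(1.8,-.01,-.1),2)
for t in ts[1:]: print(t,np.round(T[:3,:3].T@(bar(t)-bar(t+.1))*1000,1),end=' ')
E
```

```text
{'clock': np.float64(66.65), 'eef_pos': array([0.583, 0.315, 0.183]), 'ft_force': array([-5.039, -3.596,  5.076]), 'grip_width': np.float64(0.008)}
[0.58455702 0.31369396 0.1875436 ]
1.7 [ -0.  -15.6  -3.8] 1.6 [ -0.  -15.9  -2.2] 1.5 [ -0.  -16.   -0.6] 1.4 [ -0. -16.   1.] 1.3 [ -0.  -15.8   2.5] 1.2 [ -0.  -15.5   4.1] 1.1 [ -0.  -15.    5.6] 1.0 [ -0.  -14.4   7.1] 0.9 [ -0.  -13.6   8.5] 0.8 [  0.  -12.7   9.8] 0.7 [  0.  -11.6  11. ] 0.6 [  0.  -10.5  12.1] 0.5 [ 0.  -9.2 13.1] 0.4 [ 0.  -7.8 14. ] 0.3 [ 0.  -6.4 14.7] 0.2 [ 0.  -4.9 15.3] 0.1 [ 0.  -3.4 15.7] -0.0 [ 0.  -1.8 15.9]
```

Call:
{"method": "play_rows", "body": {
  "plan": [0,-15.6,-3.8,0,0,0,0,-15.9,-2.2,0,0,0,0,-16,-0.6,0,0,0,0,-16,1,0,0,0,0,-15.8,2.5,0,0,0,0,-15.5,4.1,0,0,0,0,-15,5.6,0,0,0,0,-14.4,7.1,0,0,0,0,-13.6,8.5,0,0,0,0,-12.7,9.8,0,0,0,0,-11.6,11,0,0,0,0,-10.5,12.1,0,0,0,0,-9.2,13.1,0,0,0,0,0,0,0,0,0,0,0,0,0,0,0]
}}

```text
clock: 68.53
eef_pos: [0.428, 0.2208, 0.1136]
tool_rot: [0.491, 0.871, -0.001, -0.001]
ft_force: [-4.5, -1.1, 1.2]
grip_width: 0.0077
```

```bash
python3 - <<'E'
from h import *
o=st(); print(bar(.5),o['ft_torque']); step(bar(0)+[0,0,-.0047],CY)
E
```

```text
{'clock': np.float64(68.525), 'eef_pos': array([0.428, 0.221, 0.114]), 'ft_force': array([-4.456, -1.062,  1.187]), 'grip_width': np.float64(0.008)}
[0.42912898 0.21956339 0.11948391] [-0.49214251  0.90617094 -0.01119625]
shift(cur axes) [ -1.7 -23.9  74.3] rot [-0.002 -0.     0.   ] shift(after rot) [ -1.7 -24.1  74.3]
```

Call:
{"method": "play_rows", "body": {
  "plan": [0,-7.8,14,0,0,0,0,-6.4,14.7,0,0,0,0,-4.9,15.3,0,0,0,0,-3.4,15,0,0,0,0,-1.8,12,0,0,0,0,0,3,0,0,0,0,0,0,0,0,0,0,0,0,0,0,0]
}}

```text
clock: 69.53
eef_pos: [0.4072, 0.2082, 0.0393]
tool_rot: [0.491, 0.871, -0.001, -0.001]
ft_force: [-5.0, -2.7, -1.4]
grip_width: 0.0081
```

```bash
python3 - <<'E'
from h import *
o=st(); print(bar(.0),o['ft_torque']); step(bar(0)+[0,0,-.0047],CY)
E
```

```text
{'clock': np.float64(69.525), 'eef_pos': array([0.407, 0.208, 0.039]), 'ft_force': array([-5.032, -2.651, -1.427]), 'grip_width': np.float64(0.008)}
[0.4082743  0.20693335 0.044     ] [-0.46714938  1.01274283 -0.0129458 ]
shift(cur axes) [-1.7  0.2  0. ] rot [-0.002 -0.     0.   ] shift(after rot) [-1.7  0.2  0. ]
```

Open, then retreat up and back to a viewing pose.

Call:
{"method": "play_rows", "body": {
  "plan": [0,0,0,0,0,0,0,0,0,0,0,0,0,0,0,0,0,0,0,0,-10,0,0,0,0,0,-20,0,0,0,0,0,-40,0,0,0,0,0,-50,0,0,0,0,0,-50,0,0,0,-40,30,-20,0,0,0,-40,30,0,0,0,0,0,0,0,0,0,0,0,0,0,0,0,0],
  "hand": 28
}}

```text
clock: 71.03
eef_pos: [0.5001, 0.171, 0.2295]
tool_rot: [0.491, 0.871, -0.0, -0.0]
ft_force: [-0.3, -0.1, -0.6]
grip_width: 0.0241
```

```bash
python3 - <<'E'
from bt import *
o=st(); c=snap('wrist','w28.png'); W=world(c,mask=np.ones((420,560),bool))
k=(W[:,2]>.05)&(W[:,2]<.075)&(W[:,0]>.36)&(W[:,0]<.6)&(W[:,1]>.14)&(W[:,1]<.36); A=W[k]; print('lid',rect(A[:,:2]),np.percentile(A[:,2],[2,50,98]))
M=np.c_[A[:,:2],np.ones(len(A))]; s=np.linalg.lstsq(M,A[:,2],rcond=None)[0]; print('lid tilt along case x (rad)',s[0]*np.cos(CY)+s[1]*np.sin(CY))
c=snap('top','t28.png'); Q,z=relbay(c)
k=(z>33)&(z<50)&(Q[:,0]>-90)&(Q[:,0]<-10)&(abs(Q[:,1])<30); print('fin (top; bias ~-3.7)',k.sum(),rect(Q[k]/1000))
for n in ['top','scene']:
    c=snap(n)
    for q in ['white_bottle','tape','column','tray','sample_1_centre']:
        for d in bot.outline_of(q,n)[:3 if 'sam' in q else 1]:
            P=world(c,mask=d['mask']);print(n,q,round(d['p'],2),np.round(np.median(P,0),3))
a=snap('scene')['frame'][150:290,150:420]; cv2.imwrite('pics/s28.png',cv2.resize(a,(800,415),interpolation=cv2.INTER_CUBIC))
E
```

```text
{'clock': np.float64(71.025), 'eef_pos': array([0.5  , 0.171, 0.23 ]), 'ft_force': array([-0.297, -0.083, -0.56 ]), 'grip_width': np.float64(0.024)}
lid (array([478.9, 242.5]), array([162.9, 136.9]), 31.1) [0.05632115 0.05789497 0.05956413]
lid tilt along case x (rad) 6.378453579583226e-05
fin (top; bias ~-3.7) 64 (array([-42.3,   0.1]), array([12.7, 30.9]), 89.5)
top white_bottle 0.62 [0.669 0.032 0.061]
top tape 0.66 [0.661 0.127 0.016]
top column 0.81 [ 0.36 -0.32  0.01]
top tray 0.55 [ 0.581 -0.202  0.007]
scene white_bottle 0.75 [0.666 0.025 0.044]
scene tape 0.55 [0.658 0.123 0.018]
scene column 0.87 [ 0.357 -0.33   0.012]
scene tray 0.75 [ 0.599 -0.21   0.021]
scene sample_1_centre 0.5 [ 0.679 -0.183  0.066]
```

View pics/t28.png

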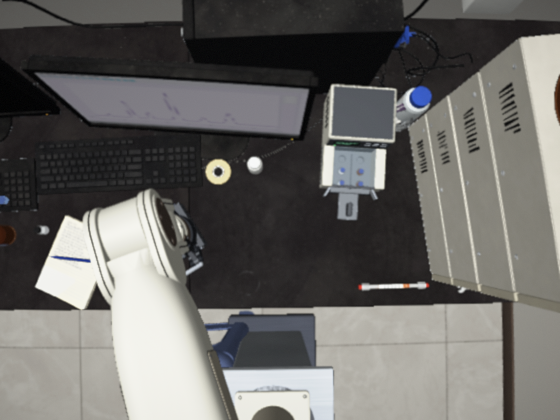

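View pics/s28.png

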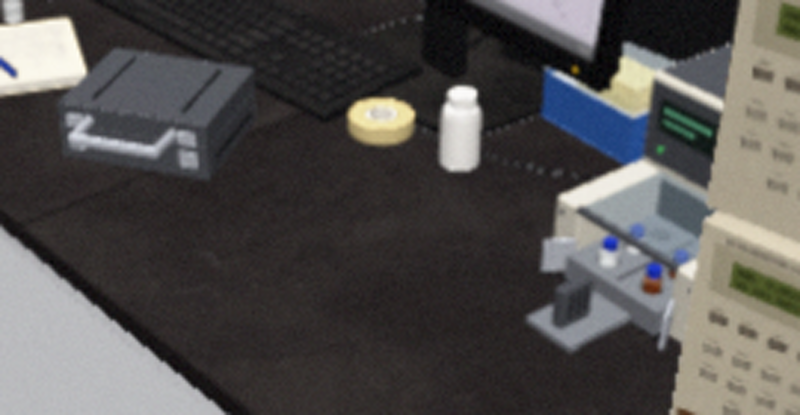

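```bash
python3 - <<'E'
from h import *
print(bot.job_done()); st()
E
```

```text
the job is handed in; nothing more can be done
None
the job is handed in; nothing more can be done
```

The autosampler is loaded: all four vials are in the tray, the tray is against the bay's rear stop, and the case is shut. I handed the job in at about 71 s, and no verdict was reported.

**What I did**
- **Lid:** I swung it open by the bar until it stayed at its stop.
- **Vials:** I moved all four into tray wells. After the last placement, every vial top read 42 mm high, which is fully down.
- **Tray:** I slid it into the bay on its grip, then shut the empty case by the bar.

**What went wrong on the way**
- **Snag at the bay mouth:** the tray's front edge caught at about 23 N and would not go in. I lifted the tray 3–4 mm to get it past.
- **Tray not home the first time:** after my first push and release it read about 18 mm short. I don't know if that was the expected knock or slip on release. I gripped it again and pushed until it met a hard stop at 18 N, in the same place as before.

**Last checks**
- **Tray:** the grip was 39 mm in front of the mouth, where 41 mm is expected. The 2 mm difference is within the camera calibration. It was in line with the bay to about 0.2–0.5° and about 1.4 mm to one side by the wrist camera, which is inside the limit.
- **Vials:** after the push I could only check them by eye; all four looked upright in the scene picture, two of them seen through the cover.
- **Case:** the lid is flat (tilt under 0.001 rad) and 58 mm high.
- **Other things:** by the top camera, the bottle, tape and column read within 5 mm of their starting positions. In the scene camera the column read 9 mm away, still inside the 3 cm limit.
- **Robot:** it was clear of everything at hand-in.

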